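# Prise the lid of the cocoa tin

### The job

Open the cocoa tin with the lid lever that lies on the coaster: set its blade lightly on the tin's outer rim, push the tip in under the edge of the lid until it stops, and press the handle down so that the tip comes up and pops that side of the lid out of the tin. Leave the popped lid sitting on the tin and lay the lever flat back on its coaster. Feel your way gently: do not dent the tin's rim, shove the tin along or tip it, and leave the shaker and the spice jar alone.

Things in the scene. Friction and masses are not known exactly. Their poses are not given: they have to be found in the camera images.
- tin_seam (a point): Plain round metal cocoa tin with a brown paper band, 110 mm across, standing loose, about 1 kg. Point: on its axis, level with the crest of its rolled outer rim (crest radius 52.5, rim 5 thick), 106 above the worktop. Inside the rim runs a groove 4.5 deep, then the raised mouth (outer radius 35.5 to 37), whose lip stands 4 higher than the outer rim. z up.
- lid_top (a point): Centre of the top of the tin's metal lid: a disc 82 mm across, 4 thick, lying on the lip of the mouth and overhanging it by about 4.5 all round; its underside is 4 above the outer rim's crest, so the 2.5 blade goes between. Its plug is gripped by the mouth: prising one side takes about 8 to 15 N at its edge; raised 3 to 5 mm there it snaps up and stays tilted by 2 to 5 degrees. z: its normal.
- opener_handle (a point): Lid lever, 175 mm long, 0.11 kg, loose: wooden handle 100 x 20 wide x 20 high; a flat steel blade runs on from its front end (75 long, 16 wide, 2.5 thick, square tip 125 from this point). The blade is bent, up or down by at most 6 degrees (tip up to 7.5 off), which is not measured. Point: centre of the handle, 10 above what it lies on. x along the handle towards the tip, z normal to the flat.
- rest: Square coaster, 98 x 98 x 6 mm, does not slide; the lever at first lies across it, handle over its middle, blade sticking out and pointing to the robot's left, towards the tin. Origin: centre of its underside, on the worktop.
- shaker: Salt shaker, 44 mm across and 90 high, standing behind and left of the tin; to be left alone. Origin under its centre.
- spice_jar: Small spice jar, 47 mm across and 98 high, standing behind the tin; to be left alone. Origin under its centre.
Things that resemble listed ones, but are neither listed nor needed, are in the scene too. There is more than one size of the rest; the one meant has the size given above.

How it is judged:
On the way:
1. with its blade on the rim and its tip under the lid's edge, the lever has popped that side of the lid out of the mouth (z of lid_top in the frame of tin_seam above 0.009 m and contact force between opener and lid above 0.2 N and contact force between opener and tin above 0.2 N), for 0.05 s.
At the end, for the whole second after the job is handed in: The lid is popped (centre of its top at least 0.7 mm above its seated height, as one raised side brings) and still on the upright tin, within 20 mm of its axis; the lever lies flat and still on its coaster, centre of its handle within 45 mm of the coaster's centre (z of lid_top in the frame of tin_seam above 0.0087 m and horizontal distance between lid_top and tin_seam below 0.02 m and angle between lid_top's own z axis and vertical below 0.35 rad and angle between tin_seam's own z axis and vertical below 0.05 rad and horizontal distance between opener_handle and rest below 0.045 m and height (world z) of opener_handle below 0.021 m and angle between the z axis of opener_handle and the z axis of rest, either way round below 0.12 rad and linear speed of opener below 0.02 m/s); the robot touches nothing.
It fails at once if the blade bears on the tin with more than 5 N before its tip is under the lid (handle centre still more than 166 mm from the tin's axis), which scratches the rim (horizontal distance between opener_handle and tin_seam above 0.166 m and contact force between opener and tin above 5 N).
It fails at once if the lever bears on the tin with more than 25 N, which dents the rim (contact force between opener and tin above 25 N).
It fails at once if the tin is shoved more than 30 mm or tipped by more than 0.15 rad (distance of tin_seam from where it was at the start of the episode above 0.03 m or angle between tin_seam's own z axis and vertical above 0.15 rad).
It fails at once if the shaker or the spice jar is moved more than 20 mm (distance of any of shaker, spice_jar from where it was at the start of the episode above 0.02 m).
It also fails if it takes over 61 s, if anything falls off the work surface, if the arm or the gripper's body presses on something with over 40 N, if the wrist force passes 120 N, or if a joint passes its speed limit or range.

### The arm

A 7-joint arm with a two-finger parallel gripper is mounted at the origin on a cart in front of the work surface, level with it; the furniture and walls round the work are solid. World frame = base frame: x ahead of the robot, y to its left, z up, the work surface at z = 0. Lengths are in m, angles in rad, forces in N, time in s.
With the tool pointing down it reaches from about 0.425 to 0.925 m from the base axis. Payload 6.8 kg.
Tool frame: the origin (TCP) lies midway between the tips of the shut fingers; the grasp point (between the pads) lies r.tcp_to_grasp behind it (r.tcp_to_grasp is the distance from the TCP to the grasp point, in m); x points along the fingers, y is the direction in which the jaws open and shut, and the axes are right-handed (so a half turn about x gives the same grasp; the last joint's range is limited). The gripper opens to 85 mm and grips with 20 to 120 N. Pads are 22 mm wide; open, the fingers measure 114 mm over their backs; the gripper's body (76 mm by 85 mm) begins 54 mm behind the grasp point. The pads swing forward as they close: fully open they stand 13 mm farther back than shut.
Start: joints at [0.992, 0.477, 0.022, 1.555, -0.011, 1.109, -0.083], TCP at [0.306, -0.602, 0.231] pointing down, gripper open.
Joint ranges: [-2.96, 2.96], [-0.34, 2.1], [-1.41, 1.46], [0.24, 2.44], [-1.37, 4.51], [0.17, 1.92], [-2.96, 2.96]. Speed limits (rad/s): [2.39, 2.39, 3.14, 3.14, 3.14, 3.14, 3.14].

### API

Orientations are given as a rotation vector (axis times angle).
In Python, from bench import r, grab_frame, search_frame, cut_out, pinpoint gives the robot as it stands. The module is installed in compiled form; this text tells all that it offers.
- The arm moves only by the tool apply_moves, never from a script. Its argument "commands" is a list of rows, each a list of 7 numbers: the finger opening in mm, from 0 to 85.4, then the shift along the tool's x, y, z in mm, then the turn, a rotation vector about the tool's x, y, z in rad. A call has 1 to 20 rows; each row is the pose to reach, as a shift and turn from the pose commanded when the call began, along the tool's axes at that moment; what a row does not reach only later rows make up. A row lasts 1/10 s, in which the tool goes at most 50 mm and 8.59 degrees, less where a joint would pass 70% of its speed; a pose out of reach is approached as far as the arm can. A call with a gripper value outside its range is refused whole. The fingers move at their own pace and stop on an object; "force" is the grip in N (left out, the last holds). Time passes only in rows, so rows that repeat a pose let the fingers close. It gives the time, the measured TCP pose, the force and the opening at its end, in the units of the state.
- r.get_obs(): the state, without advancing time (a new reading comes with each control period).
- grab_frame(name): name is "scene" or "top"; returns a dict with "pixels" (400x640x3 uint8, red, green, blue), "mtx" (3x3 intrinsics, pixels), "position" and "rotation" of the camera in the world. Camera axes: x right, y down, z forward; pixel columns grow to the right and rows downward; lengths in m; the calibration is good to about 2 mm. A picture is of the moment at which its call begins. There is no depth.
- r.hand_in(): hands the job in, once; it reports no verdict.
Trained networks look in the newest picture that a camera, given by its name, has taken for a name from the list of things; names that differ only in an ending like _2 or _b are one class to them, and where a whole thing is asked for, a point or a joint stands for the part that bears it (a point fixed in the world has none). Each returns a list of dicts, best first, with "confidence" (0 to 1); they miss things now and then, are a little off and sometimes report something else, mostly with a low value. They report only what shows in the picture. A call takes as long as a camera call. They do not tell look-alikes from the thing itself.
- search_frame(label, camera): "point" ([column, row] as shares, 0 to 1, of the picture: columns of its width, rows of its height, amid what is visible of it).
- cut_out(label, camera): "pixels" (400x640 bool, what is visible of it) and "point" ([column, row] as shares, 0 to 1, of the picture: columns of its width, rows of its height, amid what is visible of it).
- pinpoint(label, camera): "point" ([column, row] as shares, 0 to 1, of the picture: columns of its width, rows of its height: a listed point, or the origin of a listed thing).
The state is a dict: "clock": time; "joints": joint angles; "qvel": joint speeds; "tau": joint torques, N m; "tcp_pos": TCP position; "orientation": TCP orientation; "contact_force": force on the tool from outside, world axes, zero at the start; "moment": the same for the moment, N m; "grip_width": finger opening in m.
Only numpy, scipy, OpenCV 4.12 (cv2) and the standard library are available. Lean on these libraries where they do the work, as an engineer would, in place of code of your own. Each camera call takes 0.05 s, during which the arm holds its last target.

## Working session

There is one attempt and no reset: what is moved stays moved. The work goes in short steps, Python scripts to look and compute and a tool call to move; the robot and the scene stay as the last step left them, time stands still between calls to the robot, and variables do not carry over. Pictures are saved under pics/ and viewed, and the job is handed in when it is done.

Besides the shell and the picture viewer there is one more tool, called after "Call:" in YAML: its name, and indented under it one key for each argument. apply_moves: Moves the arm, as the interface text tells. Its arguments: {"type":"object","properties":{"commands":{"type":"array"},"force":{"type":"number"}},"required":["commands"]}

```bash
mkdir -p pics; cat > h.py <<'E'
import numpy as np,cv2
from bench import r,grab_frame,search_frame,cut_out,pinpoint
def save(n,f): cv2.imwrite(f'pics/{n}.png',f['pixels'][:,:,::-1])
def ray(f,uv):
    K=np.array(f['mtx']);R=np.array(f['rotation']);
    if R.shape!=(3,3):
        from scipy.spatial.transform import Rotation as Ro
        R=Ro.from_rotvec(R).as_matrix() if R.size==3 else R
    d=R@np.linalg.inv(K)@np.array([uv[0],uv[1],1.]);return np.array(f['position']),d
def atz(f,uv,z):
    p,d=ray(f,uv);return p+d*(z-p[2])/d[2]
def proj(f,P):
    K=np.array(f['mtx']);R=np.array(f['rotation']);c=R.T@(np.array(P)-f['position']);q=K@c;return q[:2]/q[2]
E
python3 - <<'E'
from h import *
o=r.get_obs();print(o, r.tcp_to_grasp)
for c in('scene','top'):
    f=grab_frame(c);save(c+'0',f);print(c,f['position'],f['rotation'],f['mtx'])
    for n,z in(('tin_seam',.106),('lid_top',.114),('opener_handle',.016),('rest',0),('shaker',0),('spice_jar',0)):
        for d in pinpoint(n,c)[:4]:
            uv=np.array(d['point'])*[640,400];print(n,d['confidence'],uv.round(1),atz(f,uv,z).round(4))
E
```

```text
{'clock': 0.0, 'joints': array([ 0.99187327,  0.47779685,  0.02232524,  1.55648716, -0.01152453,
        1.10927344, -0.0831343 ]), 'qvel': array([-9.09408879e-04,  2.15932278e-04,  1.06154307e-03,  6.01825170e-04,
       -9.34032060e-04, -9.45941452e-05, -5.69515989e-04]), 'tau': array([-3.44581731e-04, -5.96443784e+01,  1.60806835e+00, -2.81195283e+01,
        1.25365428e-02,  9.16729448e-03, -2.01450001e-05]), 'tcp_pos': array([ 0.3059194 , -0.60101824,  0.23031252]), 'orientation': array([ 1.95929021,  0.4718422 , -1.96036477]), 'contact_force': array([-0.04695785,  0.08798022,  0.64016693]), 'moment': array([-0.00131545,  0.0162988 ,  0.00901144]), 'grip_width': 0.08556875813206728} 0.0187
scene [0.07948956 0.63480863 0.85111325] [-0.93003244  2.50398109 -1.05267137] [[399.67044831   0.         314.79422073]
 [  0.         399.67044831 193.29846113]
 [  0.           0.           1.        ]]
tin_seam 0.85 [306.8 213.8] [0.543  0.1277 0.106 ]
lid_top 0.57 [307.9 207.2] [0.551  0.1143 0.114 ]
rest 0.71 [389.5 208.9] [ 0.4385 -0.1171  0.    ]
rest 0.67 [371.1 173.6] [ 0.569  -0.2098  0.    ]
rest 0.56 [257.6 289.5] [0.5333 0.322  0.    ]
shaker 0.57 [222.1 257.1] [0.6747 0.3155 0.    ]
spice_jar 0.73 [269.2 202.4] [0.7242 0.0942 0.    ]
top [0.38365036 0.06024748 0.99451784] [-2.17270849  2.00962104 -0.23701585] [[389.60688995   0.         321.4225848 ]
 [  0.         389.60688995 196.99778815]
 [  0.           0.           1.        ]]
tin_seam 0.73 [302.5 213.1] [0.5541 0.1178 0.106 ]
lid_top 0.86 [303.4 214.7] [0.549  0.1149 0.114 ]
opener_handle 0.98 [434.5 220.8] [ 0.5775 -0.2131  0.016 ]
rest 0.91 [393.8 274.8] [ 0.4354 -0.1173 -0.    ]
rest 0.69 [424.6 227.5] [ 0.5612 -0.1922  0.    ]
rest 0.64 [220.  225.3] [0.5258 0.334  0.    ]
shaker 0.88 [234.  169.8] [0.6773 0.3175 0.    ]
spice_jar 0.95 [313.4 162.4] [0.7145 0.1079 0.    ]
```

View pics/scene0.png

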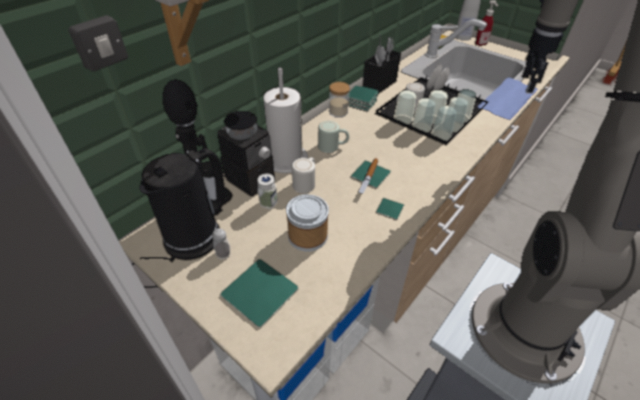

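View pics/top0.png

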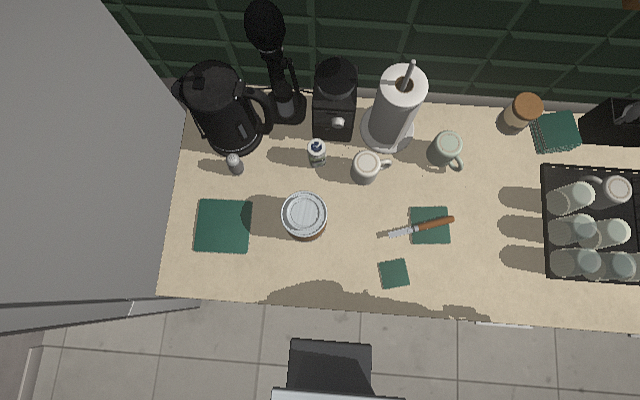

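```bash
cat >> h.py <<'E'
from scipy.spatial.transform import Rotation as Ro
def proj(f,P):
    K=np.array(f['mtx']);R=Ro.from_rotvec(f['rotation']).as_matrix();c=R.T@(np.array(P)-f['position']);q=K@c;return q[:2]/q[2]
E
python3 - <<'E'
from h import *
for c in('scene','top'):
    f=grab_frame(c);im=f['pixels'][:,:,::-1]
    for n,z in(('opener_handle',.016),('rest',.006),('tin_seam',.1),('lid_top',.114)):
        for d in cut_out(n,c)[:3]:
            m=d['pixels'].astype(np.uint8);
            if m.sum()<20: continue
            pts=np.argwhere(m)[:,::-1]
            rect=cv2.minAreaRect(pts.astype(np.float32));
            print(c,n,d['confidence'],m.sum(),'rect',[np.round(v,1) for v in rect])
            print('  corners',[atz(f,p,z)[:2].round(4).tolist() for p in cv2.boxPoints(rect)], 'cent',atz(f,pts.mean(0),z).round(4))
    if c=='top':
        a=cv2.resize(im[195:255,370:470],None,fx=8,fy=8,interpolation=cv2.INTER_CUBIC);cv2.imwrite('pics/zt.png',a)
        a=cv2.resize(im[180:250,265:345],None,fx=8,fy=8,interpolation=cv2.INTER_CUBIC);cv2.imwrite('pics/zt2.png',a)
    else:
        a=cv2.resize(im[150:210,340:400],None,fx=9,fy=9,interpolation=cv2.INTER_CUBIC);cv2.imwrite('pics/zs.png',a)
E
```

```text
scene opener_handle 0.53 218 rect [array([368. , 175.5]), array([ 6.5, 36.6]), np.float64(23.7)]
  corners [[0.5449, -0.103], [0.6025, -0.2628], [0.5801, -0.2643], [0.5249, -0.1055]] cent [ 0.562  -0.1802  0.016 ]
scene rest 0.75 403 rect [array([369.7, 173.8]), array([32.3, 20.6]), np.float64(23.2)]
  corners [[0.6051, -0.1492], [0.6413, -0.2419], [0.5312, -0.2522], [0.5015, -0.162]] cent [ 0.5658 -0.1989  0.006 ]
scene rest 0.58 370 rect [array([389.4, 208.5]), array([22.7, 16.9]), np.float64(21.8)]
  corners [[0.459, -0.0751], [0.4813, -0.1406], [0.4148, -0.1516], [0.3954, -0.0871]] cent [ 0.4361 -0.1124  0.006 ]
scene rest 0.58 2960 rect [array([259., 291.]), array([53.7, 60.8]), np.float64(45.0)]
  corners [[0.5933, 0.3932], [0.6085, 0.236], [0.455, 0.2558], [0.4534, 0.4001]] cent [0.5222 0.3277 0.006 ]
scene tin_seam 0.6 1414 rect [array([306.5, 223.5]), array([55., 41.]), np.float64(90.0)]
  corners [[0.6315, 0.1116], [0.5487, 0.0402], [0.4324, 0.1813], [0.5051, 0.2439]] cent [0.5122 0.1626 0.1   ]
scene lid_top 0.82 614 rect [array([306.5, 207.5]), array([23., 31.]), np.float
[... 630 characters left out ...]
6147, -0.1506], [0.6266, -0.255], [0.5259, -0.2585], [0.5144, -0.1565]] cent [ 0.5681 -0.2026  0.006 ]
top rest 0.59 716 rect [array([394. , 273.3]), array([28.4, 26.8]), np.float64(80.5)]
  corners [[0.465, -0.0766], [0.4811, -0.1424], [0.4131, -0.1559], [0.3974, -0.0911]] cent [ 0.439  -0.1162  0.006 ]
top tin_seam 0.85 826 rect [array([303.5, 216. ]), array([50., 45.]), np.float64(90.0)]
  corners [[0.6043, 0.1738], [0.6126, 0.0675], [0.4943, 0.0585], [0.4863, 0.1617]] cent [0.5382 0.1107 0.1   ]
top lid_top 0.83 979 rect [array([303.5, 212. ]), array([34., 35.]), np.float64(90.0)]
  corners [[0.5922, 0.1594], [0.5985, 0.0782], [0.519, 0.072], [0.5128, 0.1515]] cent [0.5549 0.1155 0.114 ]
```

View pics/zt.png

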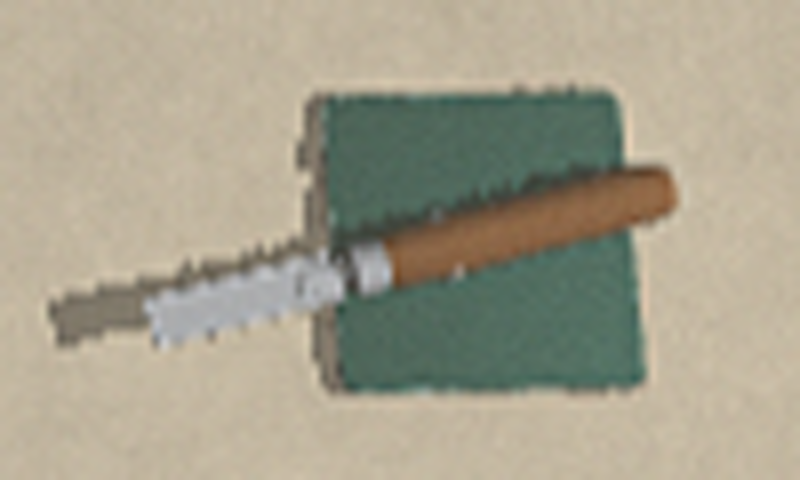

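View pics/zs.png

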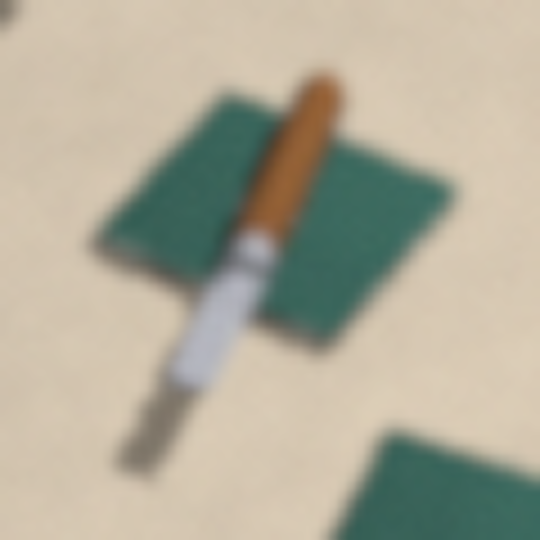

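View pics/zt2.png

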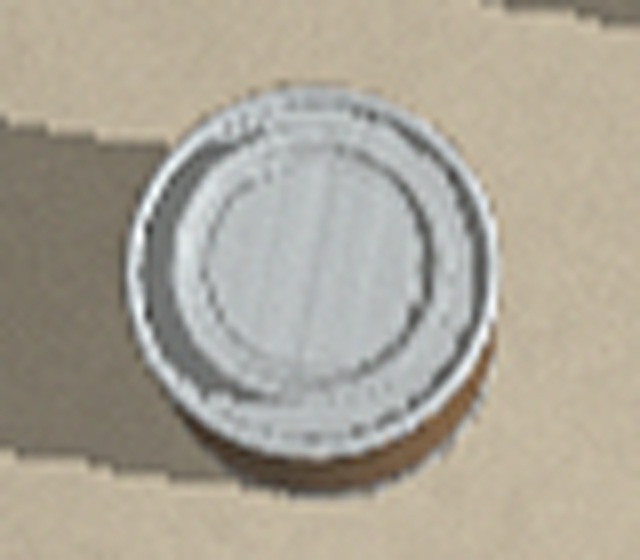

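```bash
cat > tri.py <<'E'
from h import *
def tri(fs,uvs):
    A=[];b=[]
    for f,uv in zip(fs,uvs):
        p,d=ray(f,uv);d=d/np.linalg.norm(d);M=np.eye(3)-np.outer(d,d);A.append(M);b.append(M@p)
    A=np.vstack(A);b=np.hstack(b);x,res,_,_=np.linalg.lstsq(A,b,rcond=None);return x,np.sqrt(res)
E
python3 - <<'E'
from tri import *
ft=grab_frame('top');fs=grab_frame('scene')
zt=lambda x,y:(370+(x+.5)/8-.5,195+(y+.5)/8-.5)
zs=lambda x,y:(340+(x+.5)/9-.5,150+(y+.5)/9-.5)
for n,a,b in (('tip',(152,323),(189,382)),('handle front',(390,265),(264,240)),('rear',(676,190),(325,75)),
  ('coasterBL',(335,390),(95,240)),('coasterBR',(645,388),(230,92)),('TR',(615,95),(455,190)),('TL',(322,97),(325,347))):
    # match by geometry below
    x,e=tri([ft,fs],[zt(*a),zs(*b)]);print(n,x.round(4),e, atz(ft,zt(*a),.006).round(4))
    print('    scene rays z=.006', atz(fs,zs(*b),.006).round(4))
E
```

```text
tip [ 0.5307 -0.0964  0.0257] [0.00023501] [ 0.5338 -0.0995  0.006 ]
    scene rays z=.006 [ 0.5413 -0.1139  0.006 ]
handle front [ 0.5542 -0.1709  0.0242] [0.00157845] [ 0.5584 -0.1747  0.006 ]
    scene rays z=.006 [ 0.5636 -0.1891  0.006 ]
rear [ 0.5872 -0.2595  0.0241] [0.0015794] [ 0.5899 -0.266   0.006 ]
    scene rays z=.006 [ 0.5993 -0.2785  0.006 ]
coasterBL [ 0.5423 -0.1234  0.0601] [0.05632735] [ 0.517  -0.1581  0.006 ]
    scene rays z=.006 [ 0.6085 -0.1504  0.006 ]
coasterBR [ 0.5507 -0.2134  0.0638] [0.05860273] [ 0.5253 -0.2561  0.006 ]
    scene rays z=.006 [ 0.6201 -0.2476  0.006 ]
TR [ 0.5829 -0.2678 -0.0162] [0.06275863] [ 0.6198 -0.2463  0.006 ]
    scene rays z=.006 [ 0.5274 -0.2554  0.006 ]
TL [ 0.575  -0.1726 -0.021 ] [0.06379877] [ 0.6117 -0.1516  0.006 ]
    scene rays z=.006 [ 0.5163 -0.158   0.006 ]
```

```bash
cat >> h.py <<'E'
def toolR(yaw,pitch=0):
    # lever x axis: horizontal heading yaw, pitch>0 tip up. tool x = -lever z ; tool y = +-lever y
    u=np.array([np.cos(yaw)*np.cos(pitch),np.sin(yaw)*np.cos(pitch),np.sin(pitch)])
    l=np.array([-np.sin(yaw),np.cos(yaw),0]); n=np.cross(u,l)
    return u,l,n
def go(pos,yaw,pitch=0,obs=None,flip=None):
    """pos: desired TCP ; prints shift mm & rotvec in current tool axes"""
    o=obs or r.get_obs();R0=Ro.from_rotvec(o['orientation']).as_matrix()
    u,l,n=toolR(yaw,pitch);best=None
    for s in(1,-1):
        x=-n;y=s*l;z=np.cross(x,y);R=np.stack([x,y,z],1)
        rv=Ro.from_matrix(R0.T@R).as_rotvec()
        if best is None or np.linalg.norm(rv)<np.linalg.norm(best): best=rv
    print('shift mm',(R0.T@(np.array(pos)-o['tcp_pos'])*1000).round(1),'rot',best.round(4))
def st():
    o=r.get_obs();print('t',round(o['clock'],2),'tcp',o['tcp_pos'].round(4),'F',np.round(o['contact_force'],2),'M',np.round(o['moment'],2),'g',round(o['grip_width'],4),'q',o['joints'].round(2))
    R=Ro.from_rotvec(o['orientation']).as_matrix();print('R',R.round(3).tolist());return o
E
python3 - <<'E'
from tri import *
st()
ft=grab_frame('top');fs=grab_frame('scene')
for yaw in (1.893,): go((.5705,-.214,.2),yaw)
# centre of handle reprojected
for f,s,o0,n in((ft,8,(370,195),'t'),(fs,9,(340,150),'s')):
  for P in ((.5705,-.214,.026),):
    p=proj(f,P);print(n,((p-o0+.5)*s-.5).round(0))
  u=np.array([np.cos(1.9),np.sin(1.9),0])
  for a,z in((-50,.026),(50,.026),(50,.017),(125,.017),(125,.025)):
    p=proj(f,np.array([.5705,-.214,0])+u*a/1000+[0,0,z]);print(n,a,z,((p-o0+.5)*s-.5).round(0))
E
```

```text
t 1.3 tcp [ 0.3062 -0.6016  0.2313] F [ 0.39 -0.18 -0.24] M [-0.05  0.07  0.02] g 0.0854 q [ 0.99  0.48  0.02  1.56 -0.01  1.11 -0.08]
R [[-0.0, 0.454, -0.891], [0.0, -0.891, -0.454], [-1.0, -0.0, 0.0]]
shift mm [  31.3 -225.6 -411.3] rot [-1.4222e+00  1.0000e-04 -1.0000e-04]
t [531. 227.]
t -50 0.026 [682. 188.]
t 50 0.026 [379. 266.]
t 50 0.017 [373. 270.]
t 125 0.017 [145. 329.]
t 125 0.025 [150. 325.]
s [294. 153.]
s -50 0.026 [333.  70.]
s 50 0.026 [254. 242.]
s 50 0.017 [251. 261.]
s 125 0.017 [187. 403.]
s 125 0.025 [189. 385.]
```

Call:
apply_moves:
  commands:
    - [60,31,-226,-411,-1.422,0,0]
    - [60,31,-226,-411,-1.422,0,0]
    - [60,31,-226,-411,-1.422,0,0]
    - [60,31,-226,-411,-1.422,0,0]
    - [60,31,-226,-411,-1.422,0,0]
    - [60,31,-226,-411,-1.422,0,0]
    - [60,31,-226,-411,-1.422,0,0]
    - [60,31,-226,-411,-1.422,0,0]
    - [60,31,-226,-411,-1.422,0,0]
    - [60,31,-226,-411,-1.422,0,0]
    - [60,31,-226,-411,-1.422,0,0]
    - [60,31,-226,-411,-1.422,0,0]
    - [60,31,-226,-411,-1.422,0,0]
    - [60,31,-226,-411,-1.422,0,0]
  force: 60

```text
clock: 2.8
tcp_pos: [0.5691, -0.2157, 0.2003]
orientation: [0.971, 1.343, -0.972]
contact_force: [-0.0, 0.1, 0.4]
grip_width: 0.0605
```

```bash
python3 - <<'E'
from h import *
st();go((.5705,-.214,.009),1.897)
E
```

```text
t 2.8 tcp [ 0.5691 -0.2157  0.2003] F [-0.05  0.05  0.44] M [-0.03  0.04 -0.03] g 0.0605 q [ 0.57  0.43 -0.41  1.73  0.2   1.02  0.41]
R [[-0.0, 0.95, 0.313], [-0.001, 0.313, -0.95], [-1.0, -0.001, 0.001]]
shift mm [191.3   2.   -1.3] rot [-0.0076  0.0007  0.0007]
```

Call:
apply_moves:
  commands:
    - [60,40,2,-1,-0.008,0,0]
    - [60,80,2,-1,-0.008,0,0]
    - [60,120,2,-1,-0.008,0,0]
    - [60,150,2,-1,-0.008,0,0]
    - [60,170,2,-1,-0.008,0,0]
    - [60,182,2,-1,-0.008,0,0]
    - [60,189,2,-1,-0.008,0,0]
    - [60,191,2,-1,-0.008,0,0]
    - [60,191,2,-1,-0.008,0,0]

```text
clock: 3.7
tcp_pos: [0.5721, -0.2125, 0.01]
orientation: [0.963, 1.346, -0.963]
contact_force: [0.1, 0.8, 0.5]
grip_width: 0.0604
```

```bash
python3 - <<'E'
from h import *
st()
for c in('top','scene'):
    f=grab_frame(c);im=f['pixels'][:,:,::-1]
    x0,y0,x1,y1=(360,180,480,260) if c=='top' else (330,130,420,220)
    cv2.imwrite(f'pics/g_{c}.png',cv2.resize(im[y0:y1,x0:x1],None,fx=6,fy=6,interpolation=cv2.INTER_CUBIC))
E
```

```text
t 3.7 tcp [ 0.5721 -0.2125  0.01  ] F [0.12 0.79 0.53] M [ 0.03  0.   -0.05] g 0.0604 q [ 0.5   0.67 -0.33  1.84  0.33  0.68  0.31]
R [[0.001, 0.946, 0.324], [-0.0, 0.324, -0.946], [-1.0, 0.001, 0.001]]
```

View pics/g_scene.png

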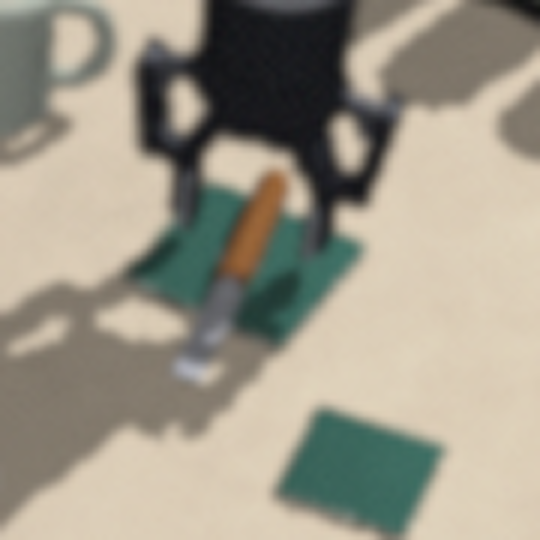

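View pics/g_top.png

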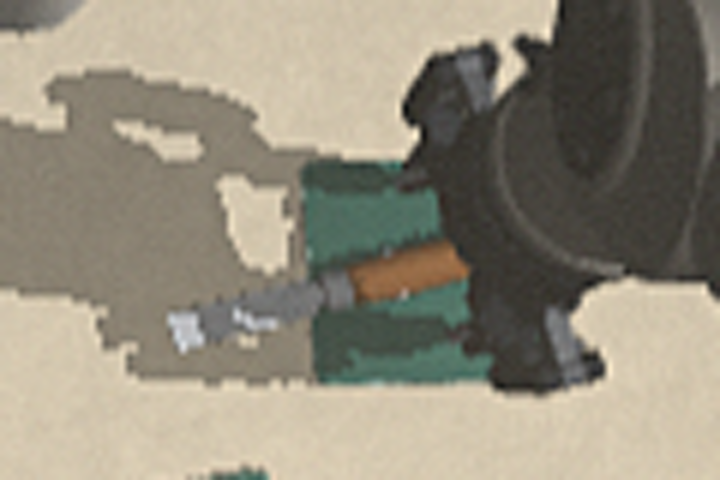

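Call:
apply_moves:
  commands:
    - [40,1,0,0,0,0,0]
    - [20,1,0,0,0,0,0]
    - [10,1,0,0,0,0,0]
    - [10,1,0,0,0,0,0]
    - [10,1,0,0,0,0,0]
    - [10,1,0,0,0,0,0]
  force: 80

```text
clock: 4.4
tcp_pos: [0.5719, -0.2122, 0.0089]
orientation: [0.963, 1.347, -0.963]
contact_force: [-1.9, 0.9, 6.2]
grip_width: 0.0184
```

```bash
python3 - <<'E'
from h import *
st()
E
```

```text
t 4.4 tcp [ 0.5719 -0.2122  0.0089] F [-1.94  0.88  6.24] M [0.1  0.26 0.04] g 0.0184 q [ 0.5   0.67 -0.33  1.84  0.33  0.68  0.31]
R [[0.001, 0.946, 0.324], [-0.0, 0.324, -0.946], [-1.0, 0.0, 0.001]]
```

```bash
cat >> h.py <<'E'
TIN=np.array([.553,.1155]);BEND=np.radians(6)
def lever_pose(rt,zb,bp,yaw=np.pi/2,bend=None,off=(.0012,-.007)):
    """TCP so that tip-bottom at radius rt from tin axis, blade bottom over... tip bottom height zb, blade pitch bp(deg)"""
    b=BEND if bend is None else bend
    hp=np.radians(bp)-b
    u,l,n=toolR(yaw,hp);ub,_,nb=toolR(yaw,np.radians(bp))
    d=np.array([np.cos(yaw),np.sin(yaw)])
    tipb=np.array([*(TIN-d*rt),zb])
    H=tipb+1.25e-3*nb-.075*ub-.05*u
    return H+off[0]*u+off[1]*n,hp,H
E
python3 - <<'E'
from h import *
print(atz(grab_frame('top'),(303.6,213.4),.106))
p,hp,H=lever_pose(.085,.125,-5);print(p,hp,H);go(p,np.pi/2,hp)
E
```

```text
[0.55349754 0.11522115 0.106     ]
[ 0.553      -0.09334473  0.13522201] -0.19198621771937624 [ 0.553      -0.09318702  0.14232237]
shift mm [-126.3   20.7 -118.5] rot [ 0.329  -0.1898 -0.0323]
```

Call:
apply_moves:
  commands:
    - [10,-10,0,0,0,0,0]
    - [10,-30,0,0,0,0,0]
    - [10,-70,0,0,0,0,0]
    - [10,-110,0,0,0,0,0]
    - [10,-140,0,0,0,0,0]
    - [10,-140,0,0,0,0,0]

```text
clock: 5.05
tcp_pos: [0.5745, -0.2128, 0.1536]
orientation: [0.964, 1.339, -0.96]
contact_force: [1.7, -0.5, -0.6]
grip_width: 0.0183
```

```bash
python3 - <<'E'
from h import *
st()
p,hp,H=lever_pose(.085,.130,-5);print(p,hp,H);go(p,np.pi/2,hp)
f=grab_frame('top');save('lift_t',f);f=grab_frame('scene');save('lift_s',f)
E
```

```text
t 5.05 tcp [ 0.5745 -0.2128  0.1536] F [ 1.71 -0.45 -0.61] M [-0.01 -0.01 -0.05] g 0.0183 q [ 0.56  0.48 -0.4   1.77  0.23  0.93  0.39]
R [[0.008, 0.946, 0.324], [-0.003, 0.324, -0.946], [-1.0, 0.007, 0.005]]
[ 0.553      -0.09334473  0.14022201] -0.19198621771937624 [ 0.553      -0.09318702  0.14732237]
shift mm [  12.9   18.3 -120.1] rot [ 0.3281 -0.1863 -0.0393]
```

View pics/lift_s.png

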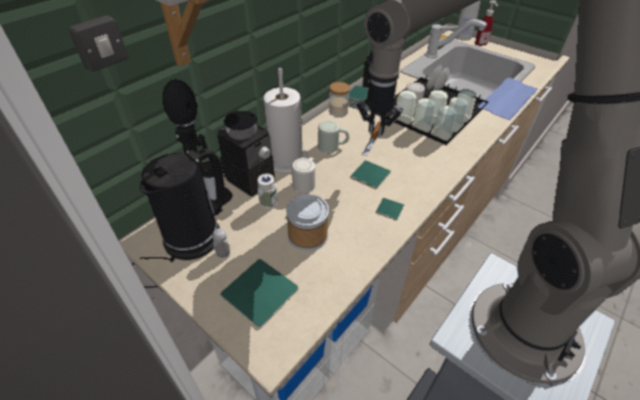

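Call:
apply_moves:
  commands:
    - [10,-10,6,-20,0.11,-0.062,-0.013]
    - [10,-10,12,-50,0.22,-0.124,-0.026]
    - [10,0,18,-85,0.328,-0.186,-0.039]
    - [10,10,18,-110,0.328,-0.186,-0.039]
    - [10,13,18,-120,0.328,-0.186,-0.039]
    - [10,13,18,-120,0.328,-0.186,-0.039]
    - [10,13,18,-120,0.328,-0.186,-0.039]

```text
clock: 5.85
tcp_pos: [0.5495, -0.0944, 0.1348]
orientation: [1.064, 1.075, -1.3]
contact_force: [-0.3, -0.9, -0.4]
grip_width: 0.0181
```

```bash
python3 - <<'E'
from h import *
o=st()
p,hp,H=lever_pose(.085,.130,-5);go(p,np.pi/2,hp)
for c in('top','scene'):
    f=grab_frame(c);im=f['pixels'][:,:,::-1]
    x0,y0,x1,y1=(260,160,400,260) if c=='top' else (270,130,370,250)
    cv2.imwrite(f'pics/p_{c}.png',cv2.resize(im[y0:y1,x0:x1],None,fx=5,fy=5,interpolation=cv2.INTER_CUBIC))
    b=np.array([*(TIN-[0,.085]),.130]); print(c,(proj(f,b)-[x0,y0]+.5)*5)
    b=np.array([*(TIN-[0,.085]),.1325]); print(c,(proj(f,b)-[x0,y0]+.5)*5)
E
```

```text
t 5.85 tcp [ 0.5495 -0.0944  0.1348] F [-0.29 -0.85 -0.42] M [ 0.17 -0.01 -0.04] g 0.0181 q [ 0.18  0.42 -0.29  1.93  0.4   0.88 -0.35]
R [[-0.009, 1.0, 0.001], [-0.189, -0.001, -0.982], [-0.982, -0.009, 0.189]]
shift mm [-5.5  3.5 -0. ] rot [ 0.0007 -0.0023  0.0091]
top [404.94597737 274.72685189]
top [405.20899861 273.67559125]
scene [294.12393234 278.48010081]
scene [294.23724705 275.01549097]
```

View pics/p_scene.png

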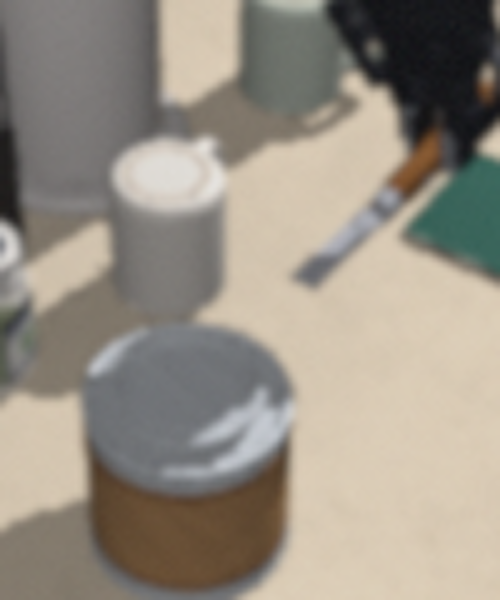

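View pics/p_top.png

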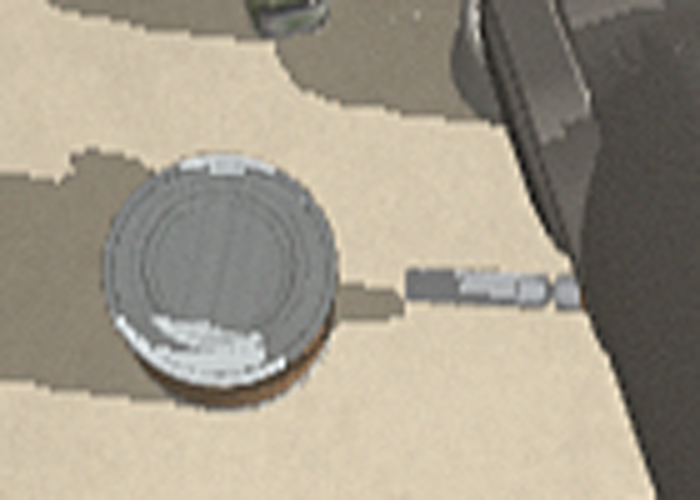

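```bash
python3 - <<'E'
from tri import *
ft=grab_frame('top');fs=grab_frame('scene')
for sc in ((307,275),(304,277),(310,275)):
  print(tri([ft,fs],[(260+405/5-.5,160+284/5-.5),(270+sc[0]/5-.5,130+sc[1]/5-.5)]))
o=st()
R=Ro.from_rotvec(o['orientation']).as_matrix()
# predict tip for bends
n=-R[:,0];u=-R[:,2]
H=o['tcp_pos']+.007*n-.0012*u
for b in(0,3,6):
    b=np.radians(b);ub=np.cos(b)*u+np.sin(b)*n;nb=np.cos(b)*n-np.sin(b)*u
    t=H+.05*u+.075*ub+.00125*nb;print(np.degrees(b),t.round(4),(proj(fs,t)-[270,130]+.5)*5,(proj(ft,t)-[260,160]+.5)*5)
p,hp,H=lever_pose(.085,.130,-5);go(p,np.pi/2,hp)
E
```

```text
(array([0.54649182, 0.02985045, 0.13641434]), array([0.00165489]))
(array([0.54745297, 0.03008541, 0.13434794]), array([0.00075391]))
(array([0.54572237, 0.02950345, 0.13689226]), array([0.00273097]))
t 6.05 tcp [ 0.5499 -0.0947  0.1355] F [ 0.62 -0.04 -1.44] M [ 0.19 -0.01  0.02] g 0.0181 q [ 0.18  0.42 -0.29  1.93  0.4   0.88 -0.36]
R [[-0.008, 1.0, -0.001], [-0.188, -0.003, -0.982], [-0.982, -0.007, 0.188]]
0.0 [0.5501 0.0285 0.1203] [300.29990861 292.278072  ] [407.9622881 285.2631737]
3.0000000000000004 [0.5502 0.029  0.1242] [299.75938054 287.49811305] [407.12435741 283.52539867]
6.000000000000001 [0.5502 0.0294 0.1281] [299.46267294 282.45555225] [406.73234355 281.79799239]
shift mm [-4.9  3.  -0.4] rot [-0.0012 -0.0026  0.0078]
```

```bash
python3 - <<'E'
from tri import *
ft=grab_frame('top');fs=grab_frame('scene')
a=cv2.resize(fs['pixels'][160:190,325:365,::-1],None,fx=16,fy=16,interpolation=cv2.INTER_LANCZOS4)
b=cv2.resize(ft['pixels'][205:230,335:375,::-1],None,fx=16,fy=16,interpolation=cv2.INTER_LANCZOS4)
cv2.imwrite('pics/zz.png',np.vstack([a,b])[:600*2])
E
```

```text
(no output)
```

View pics/zz.png

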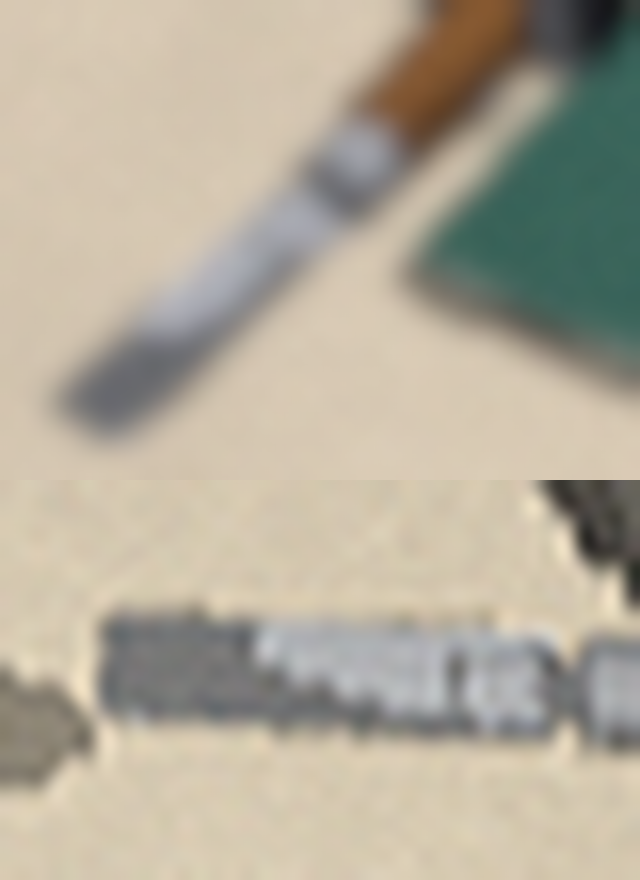

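```bash
python3 - <<'E'
from h import *
o=st()
p,hp,H=lever_pose(.085,.118,-5);print(p);go(p,np.pi/2,hp)
p,hp,H=lever_pose(.048,.116,-5);print(p,H,np.hypot(*(H[:2]-TIN)));go(p,np.pi/2,hp)
E
```

```text
t 6.15 tcp [ 0.5499 -0.094   0.1355] F [ 0.4  -0.42 -0.8 ] M [0.23 0.01 0.01] g 0.0182 q [ 0.18  0.42 -0.29  1.93  0.4   0.88 -0.36]
R [[-0.008, 1.0, -0.0], [-0.188, -0.002, -0.982], [-0.982, -0.007, 0.188]]
[ 0.553      -0.09334473  0.12822201]
shift mm [ 7.   3.2 -2. ] rot [-0.0002 -0.0027  0.0077]
[ 0.553      -0.05634473  0.12622201] [ 0.553      -0.05618702  0.13332237] 0.17168701685082954
shift mm [  2.    3.2 -38.7] rot [-0.0002 -0.0027  0.0077]
```

Call:
apply_moves:
  commands:
    - [10,0,2,-10,0,-0.003,0.008]
    - [10,0,3,-20,0,-0.003,0.008]
    - [10,1,3,-30,0,-0.003,0.008]
    - [10,2,3,-37,0,-0.003,0.008]
    - [10,2,3,-39,0,-0.003,0.008]
    - [10,2,3,-39,0,-0.003,0.008]
    - [10,2,3,-39,0,-0.003,0.008]

```text
clock: 6.85
tcp_pos: [0.5526, -0.0553, 0.126]
orientation: [1.065, 1.067, -1.293]
contact_force: [-0.5, -0.7, -1.5]
grip_width: 0.0182
```

```bash
python3 - <<'E'
from tri import *
o=st()
o=st();o=st()
ft=grab_frame('top');fs=grab_frame('scene')
a=cv2.resize(fs['pixels'][175:225,285:345,::-1],None,fx=10,fy=10,interpolation=cv2.INTER_LANCZOS4)
cv2.imwrite('pics/q_s.png',a)
b=cv2.resize(ft['pixels'][185:245,275:355,::-1],None,fx=10,fy=10,interpolation=cv2.INTER_LANCZOS4)
cv2.imwrite('pics/q_t.png',b)
p,hp,H=lever_pose(.048,.116,-5);go(p,np.pi/2,hp)
d=o['tcp_pos']-p;t=np.array([.553,.1155-.048,.1185])+d
print((proj(fs,t)-[285,175]+.5)*10,(proj(ft,t)-[275,185]+.5)*10,t)
E
```

```text
t 6.85 tcp [ 0.5526 -0.0553  0.126 ] F [-0.48 -0.73 -1.49] M [ 0.23 -0.03 -0.01] g 0.0182 q [ 0.11  0.43 -0.3   1.93  0.41  0.87 -0.44]
R [[0.0, 1.0, 0.001], [-0.191, 0.001, -0.982], [-0.982, -0.0, 0.191]]
t 6.85 tcp [ 0.5526 -0.0553  0.126 ] F [-0.48 -0.73 -1.49] M [ 0.23 -0.03 -0.01] g 0.0182 q [ 0.11  0.43 -0.3   1.93  0.41  0.87 -0.44]
R [[0.0, 1.0, 0.001], [-0.191, 0.001, -0.982], [-0.982, -0.0, 0.191]]
t 6.85 tcp [ 0.5526 -0.0553  0.126 ] F [-0.48 -0.73 -1.49] M [ 0.23 -0.03 -0.01] g 0.0182 q [ 0.11  0.43 -0.3   1.93  0.41  0.87 -0.44]
R [[0.0, 1.0, 0.001], [-0.191, 0.001, -0.982], [-0.982, -0.0, 0.191]]
shift mm [0.  0.4 0.9] rot [ 0.0009  0.0004 -0.0002]
[345.49256469 216.35718391] [491.27271832 298.09232958] [0.55260247 0.06858453 0.11830941]
```

View pics/q_s.png

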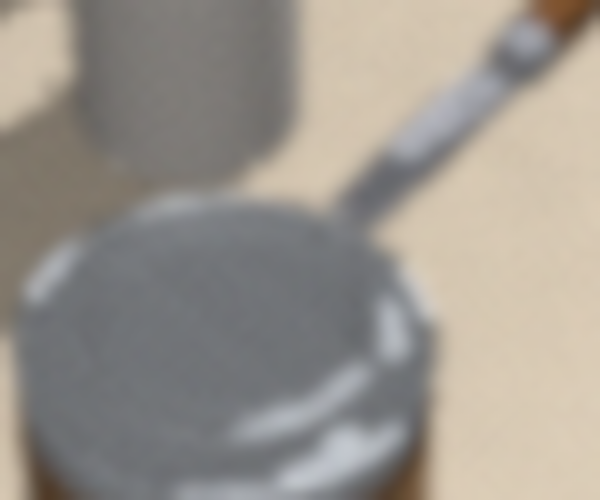

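View pics/q_t.png

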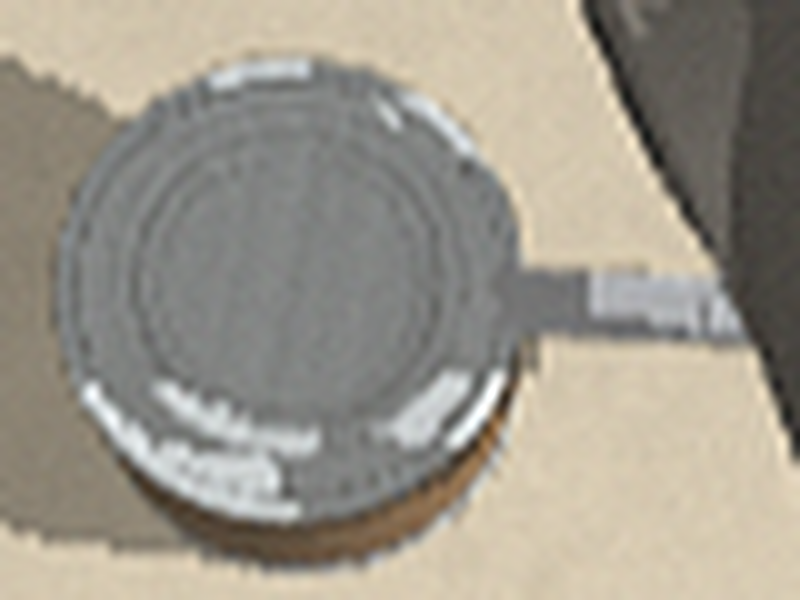

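Call:
apply_moves:
  commands:
    - [10,2,0,0,0,0,0]
    - [10,4,0,-1,0,0,0]
    - [10,6,0,-1,0,0,0]
    - [10,6,0,-1,0,0,0]
    - [10,6,0,-1,0,0,0]

```text
clock: 7.45
tcp_pos: [0.5526, -0.0551, 0.1198]
orientation: [1.065, 1.067, -1.293]
contact_force: [-0.4, 0.2, -1.0]
grip_width: 0.0183
```

```bash
cat > s.py <<'E'
from h import *
import sys
N=int(sys.argv[1]) if len(sys.argv)>1 else 1
F=[];M=[]
for i in range(N):
    if i: grab_frame('top')
    o=r.get_obs();F.append(o['contact_force']);M.append(o['moment'])
print('t',round(o['clock'],2),'tcp',o['tcp_pos'].round(4),'F',np.mean(F,0).round(2),'sd',np.std(F,0).round(2),'M',np.mean(M,0).round(3),np.std(M,0).round(3))
R=Ro.from_rotvec(o['orientation']).as_matrix();u=-R[:,2];n=-R[:,0]
H=o['tcp_pos']+.007*n-.0012*u
print('pitch',np.degrees(np.arcsin(u[2])).round(2),'H',H.round(4),'dist',np.hypot(*(H[:2]-TIN)).round(4))
ub=np.cos(BEND)*u+np.sin(BEND)*n;nb=np.cos(BEND)*n-np.sin(BEND)*u
t=H+.05*u+.075*ub-.00125*nb;print('tipbottom r',np.hypot(*(t[:2]-TIN)).round(4),'z',t[2].round(4))
E
python3 s.py 6
```

```text
t 7.7 tcp [ 0.5527 -0.055   0.12  ] F [-0.15 -0.13 -0.79] sd [0.54 0.44 0.43] M [ 0.258 -0.017  0.009] [0.027 0.02  0.024]
pitch -11.0 H [ 0.5527 -0.0549  0.1271] dist 0.1704
tipbottom r 0.0467 z 0.1098
```

Call:
apply_moves:
  commands:
    - [10,1,0,0,0,0,0]
    - [10,1,0,0,0,0,0]
    - [10,2,0,0,0,0,0]
    - [10,2,0,0,0,0,0]
    - [10,2,0,0,0,0,0]

```text
clock: 8.2
tcp_pos: [0.5526, -0.0554, 0.1179]
orientation: [1.065, 1.067, -1.293]
contact_force: [0.4, -0.0, -0.8]
grip_width: 0.0179
```

```bash
python3 s.py 4
```

```text
t 8.35 tcp [ 0.5526 -0.0554  0.118 ] F [ 0.26  0.3  -0.87] sd [0.36 0.24 0.37] M [ 0.198 -0.015  0.005] [0.019 0.025 0.019]
pitch -11.0 H [ 0.5526 -0.0552  0.1251] dist 0.1707
tipbottom r 0.0471 z 0.1078
```

Call:
apply_moves:
  commands:
    - [10,0.5,0,0,0,0,0]
    - [10,1,0,0,0,0,0]
    - [10,1,0,0,0,0,0]

```text
clock: 8.65
tcp_pos: [0.5526, -0.0556, 0.1169]
orientation: [1.066, 1.067, -1.293]
contact_force: [0.1, 0.0, -1.2]
grip_width: 0.0183
```

```bash
python3 s.py 4
```

```text
t 8.8 tcp [ 0.5527 -0.0556  0.117 ] F [ 0.18  0.13 -0.92] sd [0.27 0.35 0.31] M [ 0.238  0.002 -0.002] [0.018 0.043 0.035]
pitch -11.0 H [ 0.5527 -0.0554  0.1241] dist 0.1709
tipbottom r 0.0473 z 0.1068
```

Call:
apply_moves:
  commands:
    - [10,0.5,0,0,0,0,0]
    - [10,1,0,0,0,0,0]
    - [10,1,0,0,0,0,0]

```text
clock: 9.1
tcp_pos: [0.5527, -0.0557, 0.1161]
orientation: [1.066, 1.067, -1.292]
contact_force: [-0.1, 1.1, -0.3]
grip_width: 0.0183
```

```bash
python3 s.py 4
```

```text
t 9.25 tcp [ 0.5527 -0.0557  0.1161] F [-0.51  0.23  0.59] sd [0.29 0.57 0.51] M [0.399 0.043 0.005] [0.015 0.023 0.032]
pitch -11.0 H [ 0.5527 -0.0556  0.1232] dist 0.1711
tipbottom r 0.0474 z 0.1059
```

Call:
apply_moves:
  commands:
    - [10,-0.2,0,-1,0,0,0]
    - [10,-0.4,0,-2,0,0,0]
    - [10,-0.6,0,-3,0,0,0]
    - [10,-0.8,0,-4,0,0,0]
    - [10,-1,0,-5,0,0,0]
    - [10,-1,0,-5,0,0,0]

```text
clock: 9.85
tcp_pos: [0.5526, -0.0503, 0.1159]
orientation: [1.065, 1.068, -1.292]
contact_force: [-0.9, -0.0, -0.5]
grip_width: 0.0183
```

```bash
python3 s.py 4
```

```text
t 10.0 tcp [ 0.5526 -0.0504  0.1159] F [-0.62  0.11 -0.31] sd [0.4  0.39 0.89] M [0.401 0.029 0.01 ] [0.053 0.024 0.03 ]
pitch -10.98 H [ 0.5526 -0.0502  0.123 ] dist 0.1657
tipbottom r 0.042 z 0.1057
```

Call:
apply_moves:
  commands:
    - [10,-0.2,0,-1,0,0,0]
    - [10,-0.4,0,-2,0,0,0]
    - [10,-0.6,0,-3,0,0,0]
    - [10,-0.6,0,-3,0,0,0]

```text
clock: 10.4
tcp_pos: [0.5526, -0.0474, 0.116]
orientation: [1.065, 1.068, -1.292]
contact_force: [-0.2, 0.3, -0.9]
grip_width: 0.0182
```

```bash
python3 s.py 4
```

```text
t 10.55 tcp [ 0.5526 -0.0475  0.116 ] F [-0.19  0.05 -0.7 ] sd [0.46 0.59 0.1 ] M [ 0.305  0.    -0.024] [0.036 0.026 0.019]
pitch -11.0 H [ 0.5526 -0.0473  0.1231] dist 0.1628
tipbottom r 0.0392 z 0.1058
```

Call:
apply_moves:
  commands:
    - [10,-0.2,0,-1,0,0,0]
    - [10,-0.2,0,-1,0,0,0]

```text
clock: 10.75
tcp_pos: [0.5526, -0.0465, 0.116]
orientation: [1.065, 1.067, -1.292]
contact_force: [0.4, -0.1, -0.5]
grip_width: 0.0184
```

```bash
python3 s.py 4
```

```text
t 10.9 tcp [ 0.5525 -0.0466  0.116 ] F [ 0.08 -0.03 -0.97] sd [0.33 0.37 0.82] M [ 0.288  0.015 -0.01 ] [0.04  0.016 0.051]
pitch -11.0 H [ 0.5525 -0.0465  0.1231] dist 0.162
tipbottom r 0.0383 z 0.1057
```

Call:
apply_moves:
  commands:
    - [10,-0.2,0,-1,0,0,0]
    - [10,-0.2,0,-1,0,0,0]

```text
clock: 11.1
tcp_pos: [0.5526, -0.0454, 0.116]
orientation: [1.065, 1.067, -1.292]
contact_force: [-0.2, -0.2, -1.4]
grip_width: 0.0181
```

```bash
python3 s.py 4
```

```text
t 11.25 tcp [ 0.5526 -0.0456  0.116 ] F [ 0.04 -0.04 -1.1 ] sd [0.33 0.25 0.22] M [ 0.215  0.015 -0.014] [0.014 0.031 0.02 ]
pitch -11.0 H [ 0.5526 -0.0455  0.1231] dist 0.161
tipbottom r 0.0373 z 0.1058
```

Call:
apply_moves:
  commands:
    - [10,-0.2,0,-1,0,0,0]
    - [10,-0.2,0,-1,0,0,0]

```text
clock: 11.45
tcp_pos: [0.5526, -0.0446, 0.1161]
orientation: [1.065, 1.067, -1.293]
contact_force: [0.9, -0.4, -0.9]
grip_width: 0.0182
```

```bash
python3 s.py 4
```

```text
t 11.6 tcp [ 0.5526 -0.0447  0.1161] F [ 0.03 -0.23 -0.99] sd [0.64 0.22 0.34] M [ 0.154  0.009 -0.011] [0.009 0.041 0.028]
pitch -11.01 H [ 0.5526 -0.0445  0.1232] dist 0.16
tipbottom r 0.0363 z 0.1058
```

Call:
apply_moves:
  commands:
    - [10,-0.2,0,-1,0,0,0]
    - [10,-0.2,0,-1,0,0,0]

```text
clock: 11.8
tcp_pos: [0.5525, -0.0439, 0.116]
orientation: [1.065, 1.067, -1.293]
contact_force: [0.3, -1.3, -1.1]
grip_width: 0.018
```

```bash
python3 s.py 4
```

```text
t 11.95 tcp [ 0.5525 -0.0438  0.116 ] F [ 0.13 -1.38 -1.47] sd [0.25 0.37 0.27] M [-0.146 -0.009  0.011] [0.024 0.014 0.021]
pitch -11.02 H [ 0.5525 -0.0437  0.1231] dist 0.1592
tipbottom r 0.0355 z 0.1058
```

Call:
apply_moves:
  commands:
    - [10,-0.2,0,-1,0,0,0]
    - [10,-0.2,0,-1,0,0,0]

```text
clock: 12.15
tcp_pos: [0.5524, -0.0432, 0.116]
orientation: [1.065, 1.067, -1.294]
contact_force: [0.4, -3.1, -0.9]
grip_width: 0.018
```

```bash
python3 s.py 4; python3 - <<'E'
from h import *
ft=grab_frame('top');fs=grab_frame('scene')
a=cv2.resize(fs['pixels'][175:225,285:345,::-1],None,fx=10,fy=10,interpolation=cv2.INTER_LANCZOS4)
cv2.imwrite('pics/w_s.png',a)
E
```

```text
t 12.3 tcp [ 0.5524 -0.0432  0.116 ] F [ 0.42 -3.64 -1.21] sd [0.74 0.35 0.24] M [-0.736 -0.015  0.008] [0.044 0.033 0.014]
pitch -11.04 H [ 0.5524 -0.043   0.1231] dist 0.1585
tipbottom r 0.0348 z 0.1057
```

View pics/w_s.png

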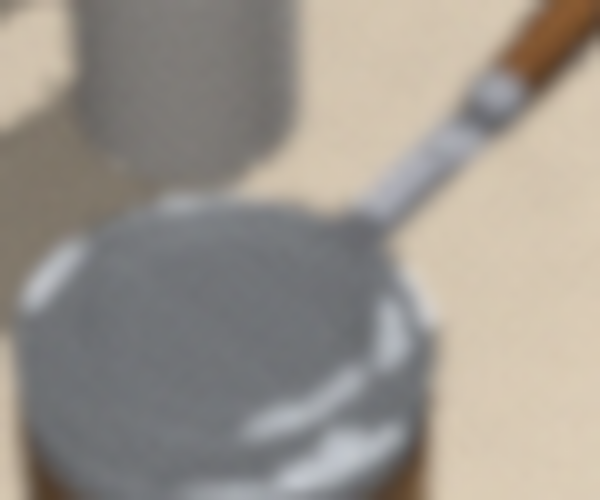

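Call:
apply_moves:
  commands:
    - [10,0.3,0,1.5,0,0,0]
    - [10,0.3,0,1.5,0,0,0]
    - [10,0.3,0,1.5,0,0,0]

```text
clock: 12.7
tcp_pos: [0.5526, -0.0436, 0.116]
orientation: [1.066, 1.068, -1.292]
contact_force: [0.4, -1.5, -2.7]
grip_width: 0.0181
```

```bash
python3 s.py 4; cat > pry.py <<'E'
from h import *
import sys
# nominal tin center so that nominal tip == true
TY=.1167
def pose(a,rt,dz):
    A=np.radians(a);w=.0525-rt;s=(w+.0025*np.sin(A))/np.cos(A);z=.1035+.0025*np.cos(A)+s*np.sin(A)+dz
    import h;h.TIN=np.array([.5525,TY]);return lever_pose(rt,z,a)
def rows(angs,rt=.0375,dz=.0003):
    o=r.get_obs();R0=Ro.from_rotvec(o['orientation']).as_matrix()
    for a in angs:
        p,hp,H=pose(a,rt,dz);u,l,n=toolR(np.pi/2,hp);x=-n;y=-l;z=np.cross(x,y);R=np.stack([x,y,z],1)
        print(a,(R0.T@(p-o['tcp_pos'])*1000).round(1),Ro.from_matrix(R0.T@R).as_rotvec().round(3),'H',H.round(4))
if __name__=='__main__': rows([float(v) for v in sys.argv[1].split(',')],float(sys.argv[2]),float(sys.argv[3]))
E
python3 pry.py=-1 2>/dev/null; python3 pry.py "-5,-2.5,0,2.5,5,10,15,20,25,30" .0375 .0003
```

```text
t 12.85 tcp [ 0.5526 -0.0436  0.116 ] F [-0.13 -1.15 -2.03] sd [0.33 0.28 0.47] M [-0.075  0.004 -0.019] [0.044 0.035 0.007]
pitch -10.97 H [ 0.5526 -0.0434  0.1231] dist 0.1589
tipbottom r 0.0352 z 0.1059
-5.0 [ 1.  -0.1  0.9] [ 0.002 -0.    -0.   ] H [ 0.5525 -0.0445  0.1223]
-2.5 [ 5.7 -0.1  0.3] [ 0.002  0.043 -0.   ] H [ 0.5525 -0.0451  0.1176]
0.0 [10.4 -0.1 -0.5] [ 0.002  0.087 -0.   ] H [ 0.5525 -0.0455  0.1128]
2.5 [15.1 -0.1 -1.6] [ 0.002  0.13  -0.   ] H [ 0.5525 -0.0457  0.108 ]
5.0 [19.7 -0.1 -2.8] [ 0.002  0.174 -0.   ] H [ 0.5525 -0.0456  0.1032]
10.0 [28.6 -0.1 -6.1] [ 0.002  0.261 -0.   ] H [ 0.5525 -0.0448  0.0937]
15.0 [ 37.1  -0.1 -10.2] [ 0.002  0.349 -0.   ] H [ 0.5525 -0.043   0.0844]
20.0 [ 45.1  -0.1 -15.1] [0.002 0.436 0.   ] H [ 0.5525 -0.0402  0.0753]
25.0 [ 52.5  -0.1 -20.8] [0.002 0.523 0.   ] H [ 0.5525 -0.0366  0.0667]
30.0 [ 59.2  -0.1 -27.3] [0.002 0.61  0.   ] H [ 0.5525 -0.0321  0.0586]
```

Call:
apply_moves:
  commands:
    - [10,1,0,0.9,0,0,0]
    - [10,3.3,0,0.6,0.001,0.021,0]
    - [10,5.7,0,0.3,0.002,0.043,0]
    - [10,8,0,-0.1,0.002,0.065,0]
    - [10,10.4,0,-0.5,0.002,0.087,0]
    - [10,10.4,0,-0.5,0.002,0.087,0]

```text
clock: 13.45
tcp_pos: [0.5526, -0.0468, 0.1056]
orientation: [1.134, 1.131, -1.258]
contact_force: [-0.1, -1.2, 1.0]
grip_width: 0.0178
```

```bash
python3 s.py 3;python3 pry.py "0,2.5,5,7.5,10" .0375 .0003
```

```text
t 13.55 tcp [ 0.5527 -0.0464  0.1058] F [-0.17 -0.98  1.17] sd [0.24 0.18 0.47] M [ 0.059 -0.005 -0.017] [0.028 0.013 0.038]
pitch -6.04 H [ 0.5527 -0.0468  0.1129] dist 0.1623
tipbottom r 0.0376 z 0.1064
0.0 [ 0.  -0.2 -1.3] [-0.001  0.001 -0.   ] H [ 0.5525 -0.0455  0.1128]
2.5 [ 4.7 -0.2 -2. ] [-0.001  0.044 -0.   ] H [ 0.5525 -0.0457  0.108 ]
5.0 [ 9.4 -0.2 -2.8] [-0.001  0.088 -0.   ] H [ 0.5525 -0.0456  0.1032]
7.5 [14.  -0.2 -3.9] [-0.001  0.132 -0.   ] H [ 0.5525 -0.0453  0.0984]
10.0 [18.6 -0.2 -5.3] [-0.001  0.175 -0.   ] H [ 0.5525 -0.0448  0.0937]
```

Call:
apply_moves:
  commands:
    - [10,2.3,0,-0.8,0,0.022,0]
    - [10,4.7,0,-1.3,0,0.044,0]
    - [10,7,0,-1.7,0,0.066,0]
    - [10,9.4,0,-2.2,0,0.088,0]
    - [10,9.4,0,-2.2,0,0.088,0]

```text
clock: 14.05
tcp_pos: [0.5524, -0.0455, 0.0958]
orientation: [1.199, 1.197, -1.219]
contact_force: [0.6, -2.5, 3.4]
grip_width: 0.018
```

```bash
python3 s.py 3;python3 pry.py "5,7.5,10,12.5" .0375 .0003
```

```text
t 14.15 tcp [ 0.5525 -0.0448  0.0961] F [ 0.27 -1.82  1.87] sd [0.47 0.71 1.1 ] M [-0.167  0.009  0.003] [0.003 0.04  0.017]
pitch -0.98 H [ 0.5525 -0.0459  0.1031] dist 0.1614
tipbottom r 0.0366 z 0.1076
5.0 [-0.1 -0.  -0.3] [-0.001 -0.    -0.   ] H [ 0.5525 -0.0456  0.1032]
7.5 [ 4.6 -0.1 -1. ] [-0.001  0.043 -0.   ] H [ 0.5525 -0.0453  0.0984]
10.0 [ 9.3 -0.1 -1.9] [-0.001  0.087 -0.   ] H [ 0.5525 -0.0448  0.0937]
12.5 [13.9 -0.1 -3.1] [-0.001  0.131 -0.   ] H [ 0.5525 -0.044   0.089 ]
```

Call:
apply_moves:
  commands:
    - [10,1.5,0,-0.2,0,0.014,0]
    - [10,3,0,-0.5,0,0.028,0]
    - [10,4.6,0,-0.8,0,0.043,0]
    - [10,4.6,0,-0.8,0,0.043,0]

```text
clock: 14.55
tcp_pos: [0.5525, -0.0441, 0.0913]
orientation: [1.23, 1.228, -1.197]
contact_force: [0.5, -1.7, 1.4]
grip_width: 0.0179
```

```bash
python3 s.py 3;python3 pry.py "7.5,10,12.5" .0375 .0003
```

```text
t 14.65 tcp [ 0.5526 -0.0439  0.0915] F [ 0.31 -2.75  1.17] sd [0.21 0.72 0.2 ] M [-0.343  0.004  0.021] [0.037 0.019 0.024]
pitch 1.48 H [ 0.5526 -0.0453  0.0985] dist 0.1608
tipbottom r 0.0363 z 0.1083
7.5 [ 0.  -0.1 -0. ] [-0.001  0.    -0.   ] H [ 0.5525 -0.0453  0.0984]
10.0 [ 4.7 -0.1 -0.7] [-0.001  0.044 -0.   ] H [ 0.5525 -0.0448  0.0937]
12.5 [ 9.4 -0.1 -1.7] [-0.001  0.088 -0.   ] H [ 0.5525 -0.044   0.089 ]
```

Call:
apply_moves:
  commands:
    - [10,1.5,0,0,0,0.014,0]
    - [10,3,0,-0.2,0,0.028,0]
    - [10,4.7,0,-0.4,0,0.044,0]
    - [10,4.7,0,-0.4,0,0.044,0]

```text
clock: 15.05
tcp_pos: [0.5525, -0.0435, 0.0866]
orientation: [1.262, 1.261, -1.176]
contact_force: [-0.6, -2.6, 2.0]
grip_width: 0.0182
```

```bash
python3 s.py 3;python3 pry.py "10,12.5,15" .0375 .0003;python3 - <<'E'
from h import *
ft=grab_frame('top');fs=grab_frame('scene')
a=cv2.resize(fs['pixels'][165:265,265:365,::-1],None,fx=6,fy=6,interpolation=cv2.INTER_LANCZOS4)
cv2.imwrite('pics/v_s.png',a)
for n in('lid_top','tin_seam'):
  for f,c in((ft,'top'),(fs,'scene')):
    d=pinpoint(n,c)
    if d: print(n,c,np.array(d[0]['point'])*[640,400])
E
```

```text
t 15.15 tcp [ 0.5526 -0.0435  0.0868] F [ 0.12 -2.58  1.21] sd [0.57 0.7  0.62] M [-0.261 -0.012  0.024] [0.011 0.017 0.029]
pitch 4.01 H [ 0.5526 -0.0451  0.0937] dist 0.1606
tipbottom r 0.0367 z 0.109
10.0 [ 0.  -0.1 -0.4] [-0.001 -0.    -0.   ] H [ 0.5525 -0.0448  0.0937]
12.5 [ 4.7 -0.1 -1.1] [-0.001  0.043 -0.   ] H [ 0.5525 -0.044   0.089 ]
15.0 [ 9.3 -0.1 -2.1] [-0.001  0.087 -0.   ] H [ 0.5525 -0.043   0.0844]
lid_top top [302.272 212.4  ]
lid_top scene [308.928 205.6  ]
tin_seam scene [306.88 210.2 ]
```

View pics/v_s.png

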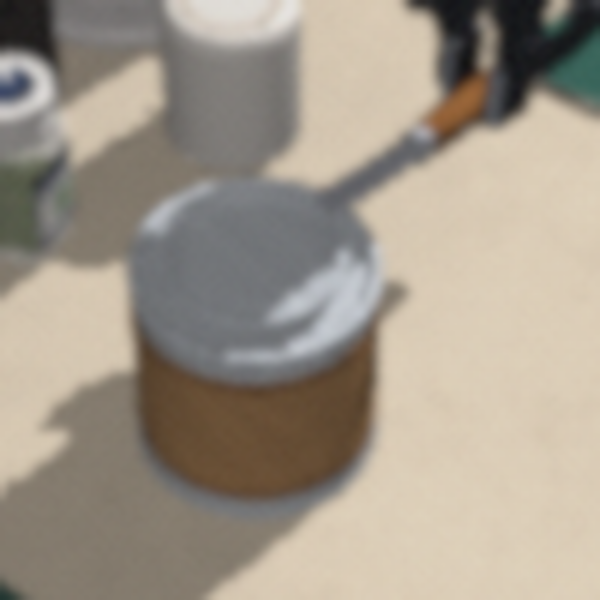

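Call:
apply_moves:
  commands:
    - [10,1.5,0,-0.1,0,0.014,0]
    - [10,3,0,-0.4,0,0.028,0]
    - [10,4.7,0,-0.7,0,0.044,0]
    - [10,4.7,0,-0.7,0,0.044,0]

```text
clock: 15.85
tcp_pos: [0.5525, -0.0424, 0.0819]
orientation: [1.294, 1.293, -1.154]
contact_force: [0.0, -2.4, 1.7]
grip_width: 0.0179
```

```bash
python3 s.py 3;python3 pry.py "12.5,15,17.5" .0375 .0003
```

```text
t 15.95 tcp [ 0.5526 -0.0426  0.0821] F [-0.05 -2.41  1.63] sd [0.76 0.09 0.33] M [-0.123  0.021  0.01 ] [0.083 0.02  0.045]
pitch 6.52 H [ 0.5526 -0.0446  0.0889] dist 0.1601
tipbottom r 0.037 z 0.1096
12.5 [-0.  -0.1 -0.7] [-0.001 -0.    -0.   ] H [ 0.5525 -0.044   0.089 ]
15.0 [ 4.6 -0.1 -1.4] [-0.001  0.043 -0.   ] H [ 0.5525 -0.043   0.0844]
17.5 [ 9.2 -0.1 -2.5] [-0.001  0.087 -0.   ] H [ 0.5525 -0.0417  0.0798]
```

Call:
apply_moves:
  commands:
    - [10,1.5,0,-0.2,0,0.014,0]
    - [10,3,0,-0.5,0,0.028,0]
    - [10,4.7,0,-0.8,0,0.044,0]
    - [10,4.7,0,-0.8,0,0.044,0]

```text
clock: 16.35
tcp_pos: [0.5525, -0.0415, 0.0773]
orientation: [1.326, 1.324, -1.131]
contact_force: [-0.1, -1.7, 2.4]
grip_width: 0.0178
```

```bash
python3 s.py 3;python3 pry.py "15,17.5,20" .0375 .0003
```

```text
t 16.45 tcp [ 0.5526 -0.0417  0.0775] F [-0.29 -2.21  1.54] sd [0.16 0.43 0.77] M [-0.353 -0.006 -0.015] [0.07  0.027 0.043]
pitch 9.02 H [ 0.5526 -0.0439  0.0842] dist 0.1594
tipbottom r 0.0373 z 0.1103
15.0 [-0.  -0.1 -1. ] [-0.001 -0.    -0.   ] H [ 0.5525 -0.043   0.0844]
17.5 [ 4.6 -0.1 -1.8] [-0.001  0.043 -0.   ] H [ 0.5525 -0.0417  0.0798]
20.0 [ 9.2 -0.1 -2.9] [-0.001  0.087 -0.   ] H [ 0.5525 -0.0402  0.0753]
```

Call:
apply_moves:
  commands:
    - [10,1.5,0,-0.2,0,0.014,0]
    - [10,3,0,-0.6,0,0.028,0]
    - [10,4.6,0,-1,0,0.043,0]
    - [10,4.6,0,-1,0,0.043,0]

```text
clock: 16.85
tcp_pos: [0.5525, -0.0398, 0.0729]
orientation: [1.357, 1.355, -1.108]
contact_force: [0.7, -4.2, 2.4]
grip_width: 0.018
```

```bash
python3 s.py 3;python3 pry.py "17.5,20,22.5" .0375 .0003
```

```text
t 16.95 tcp [ 0.5526 -0.0397  0.0731] F [-0.12 -3.85  1.85] sd [0.7  0.43 0.41] M [-0.447 -0.003 -0.001] [0.05  0.02  0.011]
pitch 11.49 H [ 0.5526 -0.0423  0.0797] dist 0.1578
tipbottom r 0.0369 z 0.111
17.5 [ 0.  -0.1 -0.6] [-0.001  0.    -0.   ] H [ 0.5525 -0.0417  0.0798]
20.0 [ 4.6 -0.1 -1.5] [-0.001  0.044 -0.   ] H [ 0.5525 -0.0402  0.0753]
22.5 [ 9.2 -0.1 -2.6] [-0.001  0.087 -0.   ] H [ 0.5525 -0.0385  0.071 ]
```

Call:
apply_moves:
  commands:
    - [10,1.5,0,-0.2,0,0.014,0]
    - [10,3,0,-0.6,0,0.028,0]
    - [10,4.6,0,-1,0,0.043,0]
    - [10,4.6,0,-1,0,0.043,0]

```text
clock: 17.35
tcp_pos: [0.5525, -0.0377, 0.0686]
orientation: [1.388, 1.387, -1.084]
contact_force: [-0.5, -3.0, 1.9]
grip_width: 0.0182
```

```bash
python3 s.py 3;python3 pry.py "20,22.5,25" .0375 .0003;python3 - <<'E'
from h import *
fs=grab_frame('scene')
a=cv2.resize(fs['pixels'][165:265,265:365,::-1],None,fx=6,fy=6,interpolation=cv2.INTER_LANCZOS4)
cv2.imwrite('pics/v_s2.png',a)
E
```

```text
t 17.45 tcp [ 0.5526 -0.0378  0.0688] F [-0.23 -3.52  1.96] sd [0.28 0.38 0.34] M [-0.445  0.017 -0.003] [0.044 0.008 0.025]
pitch 13.96 H [ 0.5526 -0.0407  0.0753] dist 0.1562
tipbottom r 0.0367 z 0.1118
20.0 [ 0.  -0.1 -0.4] [-0.001  0.001 -0.   ] H [ 0.5525 -0.0402  0.0753]
22.5 [ 4.6 -0.1 -1.4] [-0.001  0.044 -0.   ] H [ 0.5525 -0.0385  0.071 ]
25.0 [ 9.2 -0.1 -2.5] [-0.001  0.088 -0.   ] H [ 0.5525 -0.0366  0.0667]
```

View pics/v_s2.png

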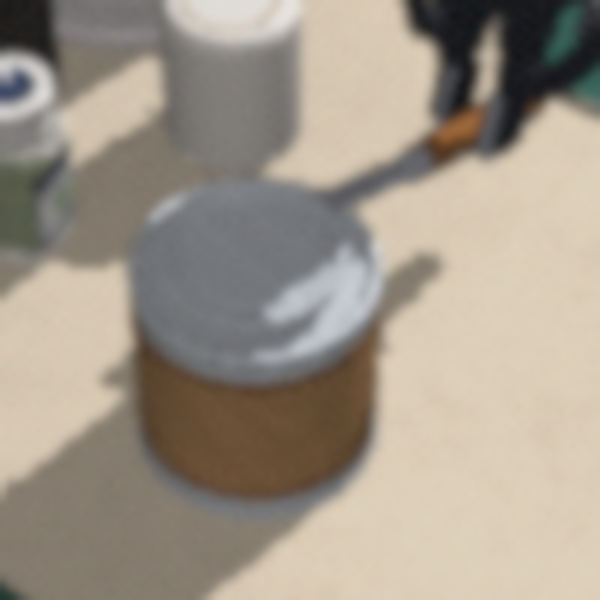

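Call:
apply_moves:
  commands:
    - [10,1.5,0,-0.2,0,0.014,0]
    - [10,3,0,-0.6,0,0.028,0]
    - [10,4.6,0,-1.1,0,0.043,0]
    - [10,4.6,0,-1.1,0,0.043,0]

```text
clock: 17.9
tcp_pos: [0.5525, -0.0354, 0.0644]
orientation: [1.419, 1.418, -1.06]
contact_force: [0.2, -3.6, 3.2]
grip_width: 0.0176
```

```bash
python3 s.py 3;python3 pry.py "22.5,25" .0375 .0003
```

```text
t 18.0 tcp [ 0.5526 -0.0356  0.0646] F [ 0.36 -4.11  2.63] sd [0.63 0.48 0.43] M [-0.457  0.004 -0.015] [0.091 0.013 0.025]
pitch 16.42 H [ 0.5526 -0.0388  0.0709] dist 0.1543
tipbottom r 0.0365 z 0.1125
22.5 [ 0.  -0.1 -0.3] [-0.001  0.001 -0.   ] H [ 0.5525 -0.0385  0.071 ]
25.0 [ 4.6 -0.1 -1.2] [-0.001  0.045 -0.   ] H [ 0.5525 -0.0366  0.0667]
```

Call:
apply_moves:
  commands:
    - [10,1.5,0,-0.2,0,0.014,0]
    - [10,3,0,-0.6,0,0.028,0]
    - [10,4.6,0,-1.1,0,0.043,0]
    - [10,4.6,0,-1.1,0,0.043,0]

```text
clock: 18.4
tcp_pos: [0.5526, -0.0331, 0.0603]
orientation: [1.45, 1.448, -1.035]
contact_force: [-0.5, -3.7, 3.3]
grip_width: 0.0183
```

```bash
python3 s.py 3;python3 pry.py "25,27.5,30" .0375 .0003;python3 - <<'E'
from h import *
fs=grab_frame('scene')
a=cv2.resize(fs['pixels'][165:265,265:365,::-1],None,fx=6,fy=6,interpolation=cv2.INTER_LANCZOS4)
cv2.imwrite('pics/v_s3.png',a)
E
```

```text
t 18.5 tcp [ 0.5526 -0.0334  0.0604] F [-0.09 -4.12  2.69] sd [0.31 0.39 0.41] M [-0.483  0.023  0.023] [0.109 0.018 0.006]
pitch 18.88 H [ 0.5526 -0.0368  0.0667] dist 0.1523
tipbottom r 0.0364 z 0.1133
25.0 [ 0.  -0.1 -0.2] [-0.001  0.002 -0.   ] H [ 0.5525 -0.0366  0.0667]
27.5 [ 4.6 -0.1 -1.2] [-0.001  0.046 -0.   ] H [ 0.5525 -0.0344  0.0626]
30.0 [ 9.  -0.1 -2.5] [-0.001  0.089 -0.   ] H [ 0.5525 -0.0321  0.0586]
```

View pics/v_s3.png

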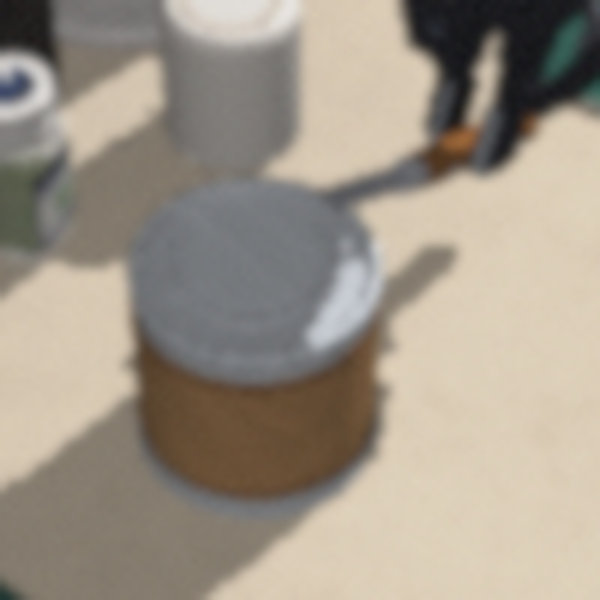

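Call:
apply_moves:
  commands:
    - [10,1.5,0,0.1,0,0.014,0]
    - [10,3,0,-0.2,0,0.029,0]
    - [10,4.5,0,-0.6,0,0.044,0]
    - [10,4.5,0,-0.6,0,0.044,0]

```text
clock: 18.95
tcp_pos: [0.5525, -0.0309, 0.0562]
orientation: [1.481, 1.479, -1.009]
contact_force: [0.9, -3.5, 2.8]
grip_width: 0.0185
```

```bash
python3 s.py 3;python3 pry.py "27.5,30" .038 .0003
```

```text
t 19.05 tcp [ 0.5526 -0.0312  0.0563] F [ 0.5  -3.57  2.72] sd [0.31 0.1  0.19] M [-0.424  0.029 -0.001] [0.077 0.025 0.017]
pitch 21.41 H [ 0.5526 -0.0349  0.0624] dist 0.1504
tipbottom r 0.0367 z 0.1141
27.5 [ 0.  -0.1  0.1] [-0.001  0.002 -0.   ] H [ 0.5525 -0.0349  0.0623]
30.0 [ 4.6 -0.1 -1. ] [-0.001  0.045 -0.   ] H [ 0.5525 -0.0326  0.0583]
```

Call:
apply_moves:
  commands:
    - [10,1.5,0,0,0,0.014,0]
    - [10,3,0,-0.5,0,0.029,0]
    - [10,4.5,0,-1,0,0.044,0]
    - [10,4.5,0,-1,0,0.044,0]

```text
clock: 19.45
tcp_pos: [0.5525, -0.0286, 0.0523]
orientation: [1.512, 1.51, -0.982]
contact_force: [-1.6, -3.7, 3.4]
grip_width: 0.0178
```

```bash
python3 s.py 3;python3 pry.py "30,32,34" .038 .0003;python3 - <<'E'
from h import *
ft=grab_frame('top');fs=grab_frame('scene')
a=cv2.resize(fs['pixels'][165:265,265:365,::-1],None,fx=6,fy=6,interpolation=cv2.INTER_LANCZOS4)
cv2.imwrite('pics/v_s4.png',a)
b=cv2.resize(ft['pixels'][175:255,265:365,::-1],None,fx=6,fy=6,interpolation=cv2.INTER_LANCZOS4)
cv2.imwrite('pics/v_t4.png',b)
E
```

```text
t 19.55 tcp [ 0.5525 -0.0289  0.0524] F [-0.45 -4.58  2.05] sd [0.82 0.65 1.06] M [-0.601  0.014 -0.011] [0.101 0.028 0.025]
pitch 23.92 H [ 0.5525 -0.0328  0.0583] dist 0.1483
tipbottom r 0.037 z 0.1149
30.0 [ 0.1 -0.  -0.3] [-0.001  0.001 -0.   ] H [ 0.5525 -0.0326  0.0583]
32.0 [ 3.7 -0.  -1.1] [-0.001  0.036 -0.   ] H [ 0.5525 -0.0305  0.0552]
34.0 [ 7.3 -0.  -2.1] [-0.001  0.071 -0.   ] H [ 0.5525 -0.0283  0.0522]
```

View pics/v_s4.png

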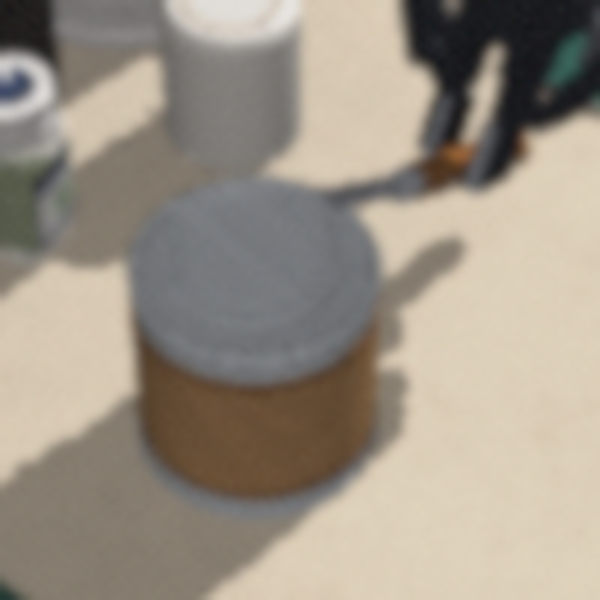

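View pics/v_t4.png

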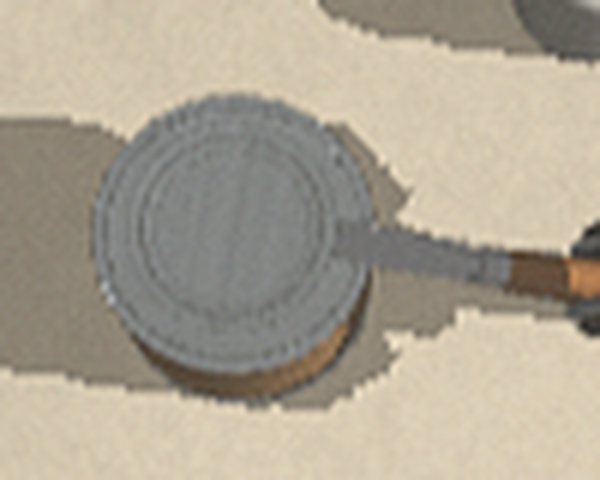

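```bash
python3 - <<'E'
from h import *
ft=grab_frame('top');fs=grab_frame('scene')
def eq(a): 
    a=a.astype(float);lo,hi=np.percentile(a,2),np.percentile(a,70);return np.clip((a-lo)/(hi-lo)*255,0,255).astype(np.uint8)
a=cv2.resize(eq(ft['pixels'][200:230,305:345,::-1]),None,fx=16,fy=16,interpolation=cv2.INTER_CUBIC)
b=cv2.resize(eq(fs['pixels'][185:205,305:345,::-1]),None,fx=16,fy=16,interpolation=cv2.INTER_CUBIC)
cv2.imwrite('pics/u.png',np.vstack([a,b])[:600])
cv2.imwrite('pics/u.png',cv2.resize(np.vstack([a,b]),(480,600)))
E
```

```text
(no output)
```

View pics/u.png

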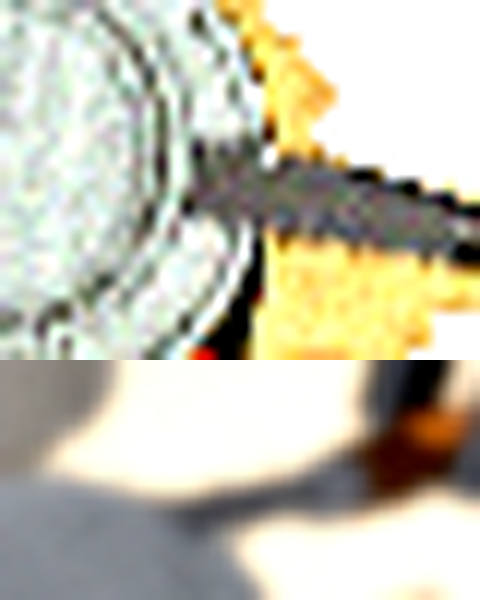

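```bash
python3 pry.py "25,20,15,10,5" .038 .0006; python3 s.py 1
```

```text
25.0 [-9.3 -0.1  1.1] [-0.001 -0.085 -0.   ] H [ 0.5525 -0.0371  0.0668]
20.0 [-18.6  -0.1   1.5] [-0.001 -0.172 -0.   ] H [ 0.5525 -0.0407  0.0755]
15.0 [-28.1  -0.    0.9] [-0.001 -0.26  -0.   ] H [ 0.5525 -0.0435  0.0845]
10.0 [-37.5  -0.   -0.6] [-0.001 -0.347 -0.   ] H [ 0.5525 -0.0453  0.0939]
5.0 [-46.7  -0.   -3.1] [-0.001 -0.434 -0.   ] H [ 0.5525 -0.0461  0.1035]
t 19.75 tcp [ 0.5526 -0.0289  0.0525] F [-0.04 -5.89  1.91] sd [0. 0. 0.] M [-0.807  0.011  0.01 ] [0. 0. 0.]
pitch 23.88 H [ 0.5526 -0.0329  0.0584] dist 0.1484
tipbottom r 0.037 z 0.1149
```

Call:
apply_moves:
  commands:
    - [10,-1,0,1.5,0,0,0]
    - [10,-4.7,0,2.5,0,-0.042,0]
    - [10,-9.3,0,3,0,-0.085,0]
    - [10,-14,0,3.2,0,-0.128,0]
    - [10,-18.6,0,3.2,0,-0.172,0]
    - [10,-23.4,0,3,0,-0.216,0]
    - [10,-28.1,0,2.6,0,-0.26,0]
    - [10,-32.8,0,2,0,-0.304,0]
    - [10,-37.5,0,1.4,0,-0.347,0]
    - [10,-37.5,0,1.4,0,-0.347,0]

```text
clock: 20.75
tcp_pos: [0.5527, -0.0423, 0.0872]
orientation: [1.259, 1.262, -1.171]
contact_force: [1.0, -0.1, 0.4]
grip_width: 0.0181
```

```bash
python3 s.py 3;python3 - <<'E'
from h import *
go((0.5526,-.045-.055,.088),np.pi/2,np.radians(4))
ft=grab_frame('top');fs=grab_frame('scene')
a=cv2.resize(fs['pixels'][165:265,265:365,::-1],None,fx=6,fy=6,interpolation=cv2.INTER_LANCZOS4)
cv2.imwrite('pics/v_s5.png',a)
E
```

```text
t 20.85 tcp [ 0.5524 -0.0432  0.0864] F [-0.21  0.51  1.24] sd [0.88 0.53 0.64] M [0.405 0.008 0.037] [0.12  0.067 0.012]
pitch 4.16 H [ 0.5524 -0.0449  0.0933] dist 0.1604
tipbottom r 0.0365 z 0.1089
shift mm [-5.7  0.1 56.5] rot [ 0.0015 -0.0028  0.    ]
```

View pics/v_s5.png

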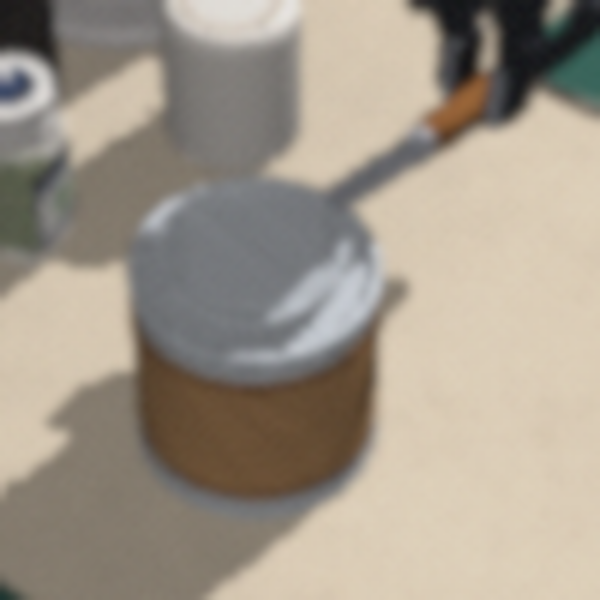

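Call:
apply_moves:
  commands:
    - [10,-0.5,0,3,0,0,0]
    - [10,-1,0,7,0,0,0]
    - [10,-2,0,13,0,0,0]
    - [10,-3,0,22,0,0,0]
    - [10,-4,0,35,0,0,0]
    - [10,-6,0,50,0,0,0]
    - [10,-10,0,70,0,0,0]
    - [10,-10,0,90,0,0,0]
    - [10,-10,0,90,0,0,0]

```text
clock: 21.85
tcp_pos: [0.552, -0.1403, 0.0898]
orientation: [1.264, 1.257, -1.181]
contact_force: [0.4, -1.1, -1.2]
grip_width: 0.018
```

```bash
python3 s.py 2;python3 - <<'E'
from h import *
ft=grab_frame('top');fs=grab_frame('scene');save('ret_s',fs);save('ret_t',ft)
i0=cv2.imread('pics/scene0.png');i1=fs['pixels'][:,:,::-1]
a=np.hstack([cv2.resize(i[185:255,275:345],None,fx=5,fy=5,interpolation=cv2.INTER_CUBIC) for i in(i0,i1)])
cv2.imwrite('pics/cmp.png',a)
i0=cv2.imread('pics/top0.png');i1=ft['pixels'][:,:,::-1]
a=np.hstack([cv2.resize(i[180:250,270:340],None,fx=5,fy=5,interpolation=cv2.INTER_CUBIC) for i in(i0,i1)])
cv2.imwrite('pics/cmpt.png',a)
E
```

```text
t 21.9 tcp [ 0.5522 -0.1379  0.0899] F [ 0.37 -0.17 -1.14] sd [0.07 0.89 0.09] M [-0.106  0.039  0.007] [0.043 0.022 0.002]
pitch 4.01 H [ 0.5522 -0.1396  0.0968] dist 0.2551
tipbottom r 0.1312 z 0.1121
```

View pics/cmp.png

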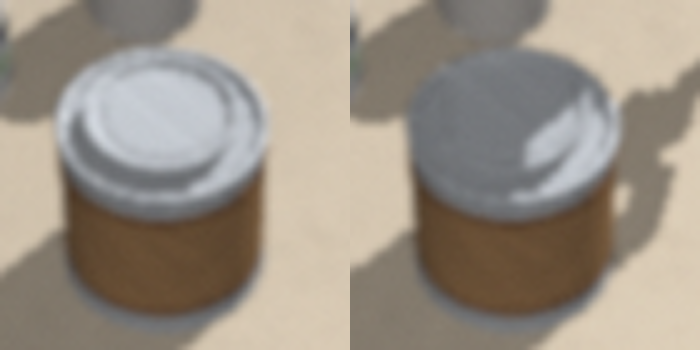

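View pics/cmpt.png

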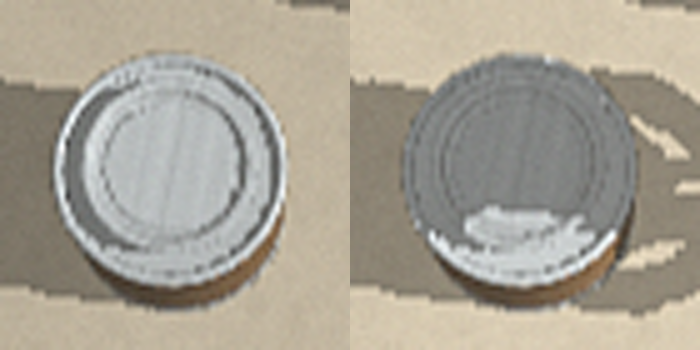

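```bash
python3 - <<'E'
from h import *
go((.570,-.207,.09),1.897,0)
E
```

```text
shift mm [-5.1 17.6 71.9] rot [-0.3266 -0.0708 -0.0117]
```

Call:
apply_moves:
  commands:
    - [10,-2,6,25,-0.11,-0.024,-0.004]
    - [10,-4,12,50,-0.22,-0.047,-0.008]
    - [10,-5,18,72,-0.327,-0.071,-0.012]
    - [10,-5,18,72,-0.327,-0.071,-0.012]
    - [10,-5,18,72,-0.327,-0.071,-0.012]
    - [10,-5,18,72,-0.327,-0.071,-0.012]
    - [10,-5,18,72,-0.327,-0.071,-0.012]

```text
clock: 22.7
tcp_pos: [0.5705, -0.2057, 0.09]
orientation: [0.964, 1.347, -0.964]
contact_force: [-0.9, 0.6, -1.3]
grip_width: 0.0181
```

```bash
python3 s.py 2;python3 - <<'E'
from h import *
go((.570,-.207,.010),1.897,0)
ft=grab_frame('top');fs=grab_frame('scene');save('ret_s',fs);save('ret_t',ft)
i0=cv2.imread('pics/scene0.png');i1=fs['pixels'][:,:,::-1]
a=np.hstack([cv2.resize(i[185:255,275:345],None,fx=5,fy=5,interpolation=cv2.INTER_CUBIC) for i in(i0,i1)])
i0=cv2.imread('pics/top0.png');i1=ft['pixels'][:,:,::-1]
b=np.hstack([cv2.resize(i[185:240,270:340],None,fx=5,fy=5,interpolation=cv2.INTER_CUBIC) for i in(i0,i1)])
cv2.imwrite('pics/cmp2.png',np.vstack([a,b])[:600])
E
```

```text
t 22.75 tcp [ 0.5705 -0.206   0.09  ] F [-0.64  0.63 -1.13] sd [0.25 0.05 0.18] M [-0.037 -0.013 -0.001] [0.049 0.003 0.039]
pitch -0.01 H [ 0.5709 -0.2071  0.097 ] dist 0.3231
tipbottom r 0.2057 z 0.1036
shift mm [80.  -0.8  0.8] rot [0.0016 0.0002 0.0002]
```

View pics/cmp2.png

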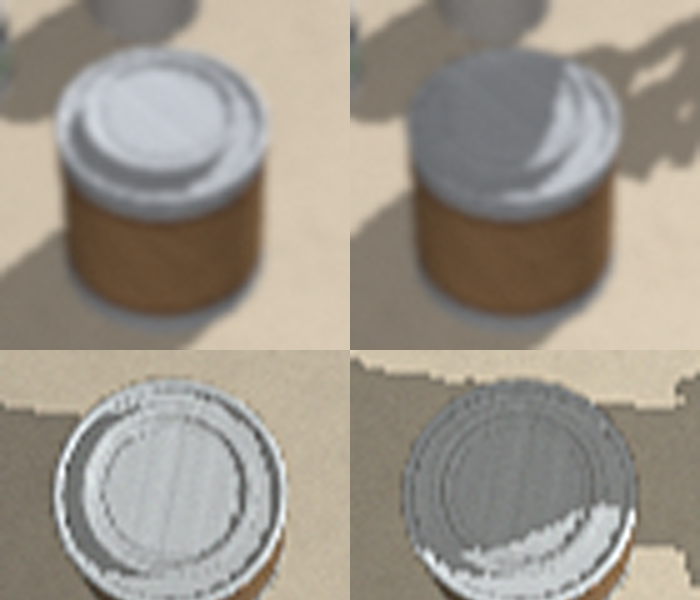

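View pics/ret_s.png

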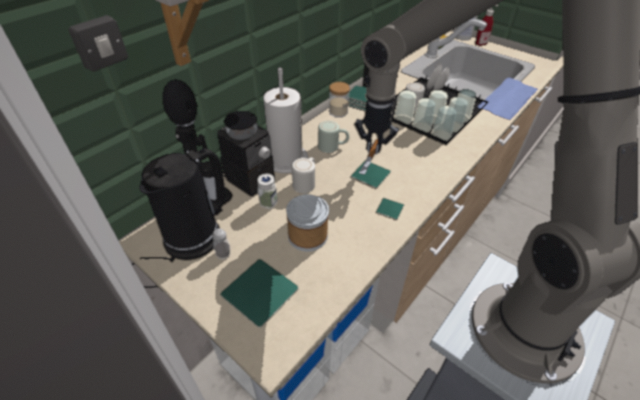

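```bash
python3 - <<'E'
import cv2,numpy as np
i0=cv2.imread('pics/scene0.png');i1=cv2.imread('pics/ret_s.png')
c=cv2.createCLAHE(4,(2,2))
o=[]
for i in(i0,i1):
    g=cv2.cvtColor(i[190:235,283:333],cv2.COLOR_BGR2GRAY);g=cv2.resize(g,None,fx=8,fy=8,interpolation=cv2.INTER_CUBIC);o.append(c.apply(g))
cv2.imwrite('pics/cl.png',np.hstack(o))
E
```

```text
(no output)
```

View pics/cl.png

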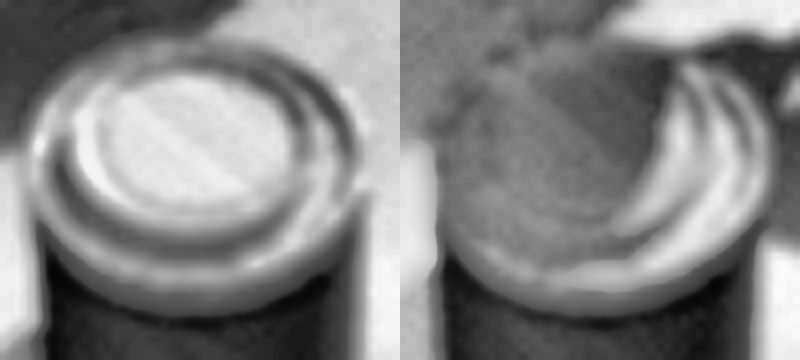

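Call:
apply_moves:
  commands:
    - [10,-50,0,0,0,0,0]
    - [10,-90,-20,10,0,0,0]
    - [10,-130,-60,35,0,0,0]
    - [10,-130,-100,65,0,0,0]
    - [10,-130,-150,100,0,0,0]
    - [10,-130,-205,135,0,0,0]
    - [10,-130,-205,135,0,0,0]
    - [10,-130,-205,135,0,0,0]

```text
clock: 23.65
tcp_pos: [0.4146, -0.4064, 0.2199]
orientation: [0.969, 1.343, -0.976]
contact_force: [0.3, -0.1, -1.0]
grip_width: 0.018
```

```bash
python3 s.py 1; python3 - <<'E'
from h import *
fs=grab_frame('scene');save('ret_s2',fs);ft=grab_frame('top');save('ret_t2',ft)
i0=cv2.imread('pics/scene0.png');i1=fs['pixels'][:,:,::-1]
a=np.hstack([cv2.resize(i[188:258,275:345],None,fx=5,fy=5,interpolation=cv2.INTER_CUBIC) for i in(i0,i1)])
i0=cv2.imread('pics/top0.png');i1=ft['pixels'][:,:,::-1]
b=np.hstack([cv2.resize(i[190:240,270:340],None,fx=5,fy=5,interpolation=cv2.INTER_CUBIC) for i in(i0,i1)])
cv2.imwrite('pics/cmp3.png',np.vstack([a,b]))
for n,z in(('tin_seam',.106),('lid_top',.114),('rest',0),('shaker',0),('spice_jar',0)):
    for c,f in(('scene',fs),('top',ft)):
        for d in pinpoint(n,c)[:1]: print(n,c,atz(f,np.array(d['point'])*[640,400],z).round(4))
E
```

```text
t 23.65 tcp [ 0.4146 -0.4064  0.2199] F [ 0.35 -0.06 -0.98] sd [0. 0. 0.] M [-0.019 -0.038  0.015] [0. 0. 0.]
pitch -0.12 H [ 0.4149 -0.4075  0.2269] dist 0.5409
tipbottom r 0.4415 z 0.2332
tin_seam scene [0.5548 0.1183 0.106 ]
tin_seam top [0.5548 0.1165 0.106 ]
lid_top scene [0.5477 0.1118 0.114 ]
lid_top top [0.5547 0.1161 0.114 ]
rest scene [0.5307 0.3191 0.    ]
rest top [0.5289 0.3279 0.    ]
shaker scene [0.6686 0.3064 0.    ]
spice_jar scene [0.7213 0.0899 0.    ]
spice_jar top [0.7176 0.0971 0.    ]
```

View pics/cmp3.png

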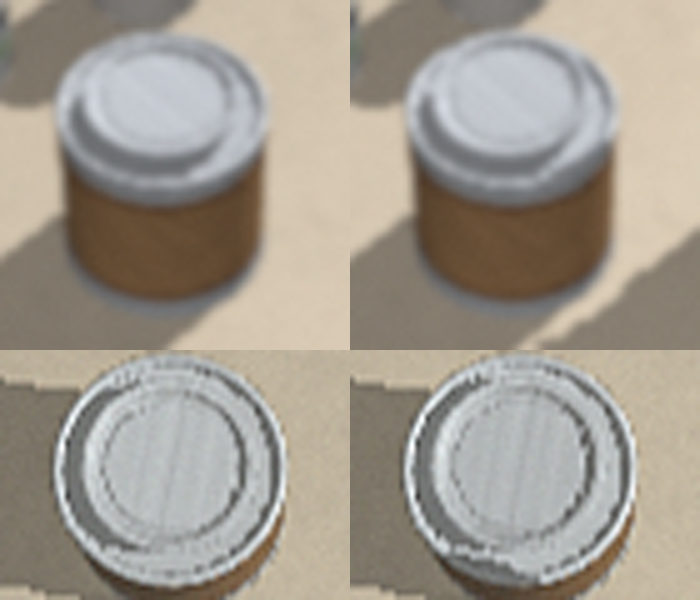

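```bash
python3 - <<'E'
from h import *
go((.570,-.207,.12),1.897,0)
go((.570,-.207,.0105),1.897,0)
E
```

```text
shift mm [ 100.   204.2 -134.9] rot [0.0015 0.0006 0.0002]
shift mm [ 209.5  204.2 -135. ] rot [0.0015 0.0006 0.0002]
```

Call:
apply_moves:
  commands:
    - [10,0,50,-30,0,0,0]
    - [10,0,100,-65,0,0,0]
    - [10,0,150,-100,0,0,0]
    - [10,40,190,-125,0,0,0]
    - [10,90,204,-135,0,0,0]
    - [10,130,204,-135,0,0,0]
    - [10,165,204,-135,0,0,0]
    - [10,190,204,-135,0,0,0]
    - [10,202,204,-135,0,0,0]
    - [10,202,204,-135,0,0,0]
    - [10,206,204,-135,0,0,0]
    - [10,206,204,-135,0,0,0]

```text
clock: 25.45
tcp_pos: [0.5708, -0.2082, 0.0156]
orientation: [0.965, 1.343, -0.965]
contact_force: [-1.5, -0.3, -0.7]
grip_width: 0.0183
```

```bash
python3 s.py 2
```

```text
t 25.5 tcp [ 0.5707 -0.2082  0.0156] F [-1.1  -0.46 -1.19] sd [0.39 0.12 0.51] M [-0.     0.005  0.001] [0.014 0.023 0.031]
pitch -0.14 H [ 0.5711 -0.2093  0.0226] dist 0.3253
tipbottom r 0.2078 z 0.0289
```

Call:
apply_moves:
  commands:
    - [10,2.5,0,0,0,0.002,0]
    - [10,4.5,0,0,0,0.002,0]
    - [10,5.5,0,0,0,0.002,0]
    - [10,5.5,0,0,0,0.002,0]

```text
clock: 25.9
tcp_pos: [0.5697, -0.2078, 0.0089]
orientation: [0.965, 1.347, -0.965]
contact_force: [-2.3, 0.4, 4.6]
grip_width: 0.0179
```

```bash
python3 s.py 2
```

```text
t 25.95 tcp [ 0.5697 -0.2078  0.009 ] F [-2.1   0.06  5.03] sd [0.16 0.29 0.38] M [-0.067  0.344  0.007] [0.026 0.004 0.016]
pitch 0.05 H [ 0.5701 -0.2089  0.016 ] dist 0.3249
tipbottom r 0.2076 z 0.0226
```

Resting on the coaster. Release and retreat straight up.

Call:
apply_moves:
  commands:
    - [22,-0.5,0,0,0,0,0]
    - [30,-1,0,0,0,0,0]
    - [45,-1,0,0,0,0,0]
    - [60,-2,0,0,0,0,0]
    - [60,-5,0,0,0,0,0]
    - [60,-15,0,0,0,0,0]
    - [60,-40,0,0,0,0,0]
    - [60,-80,0,0,0,0,0]
    - [60,-120,0,0,0,0,0]
    - [60,-150,-30,30,0,0,0]
    - [60,-150,-80,70,0,0,0]
    - [60,-150,-130,100,0,0,0]
    - [60,-150,-180,130,0,0,0]
    - [60,-150,-205,150,0,0,0]
    - [60,-150,-205,150,0,0,0]

```text
clock: 27.45
tcp_pos: [0.4185, -0.4216, 0.1589]
orientation: [0.969, 1.344, -0.975]
contact_force: [-0.4, -0.2, -0.9]
grip_width: 0.06
```

```bash
python3 s.py 1; python3 - <<'E'
from h import *
fs=grab_frame('scene');ft=grab_frame('top')
save('end_s',fs);save('end_t',ft)
a=cv2.resize(fs['pixels'][150:250,275:400,::-1],None,fx=6,fy=6,interpolation=cv2.INTER_CUBIC);cv2.imwrite('pics/e_s.png',a)
a=cv2.resize(ft['pixels'][185:250,270:470,::-1],None,fx=4,fy=4,interpolation=cv2.INTER_CUBIC);cv2.imwrite('pics/e_t.png',a)
for c,f in(('scene',fs),('top',ft)):
    for d in pinpoint('opener_handle',c)[:2]: print(c,d['confidence'],atz(f,np.array(d['point'])*[640,400],.016).round(4))
    for d in cut_out('opener_handle',c)[:1]:
        rc=cv2.boxPoints(cv2.minAreaRect(np.argwhere(d['pixels'])[:,::-1].astype(np.float32)));print([atz(f,p,.016)[:2].round(4).tolist() for p in rc])
E
```

```text
t 27.45 tcp [ 0.4185 -0.4216  0.1589] F [-0.4  -0.23 -0.88] sd [0. 0. 0.] M [0.01  0.031 0.015] [0. 0. 0.]
pitch -0.05 H [ 0.4189 -0.4227  0.1659] dist 0.5546
tipbottom r 0.454 z 0.1724
scene 0.47 [ 0.5716 -0.2134  0.016 ]
scene 0.43 [ 0.5484 -0.1926  0.016 ]
[[0.5426, -0.0997], [0.5975, -0.2589], [0.5801, -0.2598], [0.527, -0.1013]]
top 0.61 [ 0.5752 -0.2027  0.016 ]
[[0.5421, -0.0883], [0.5995, -0.2552], [0.5796, -0.2604], [0.5227, -0.0941]]
```

View pics/e_s.png

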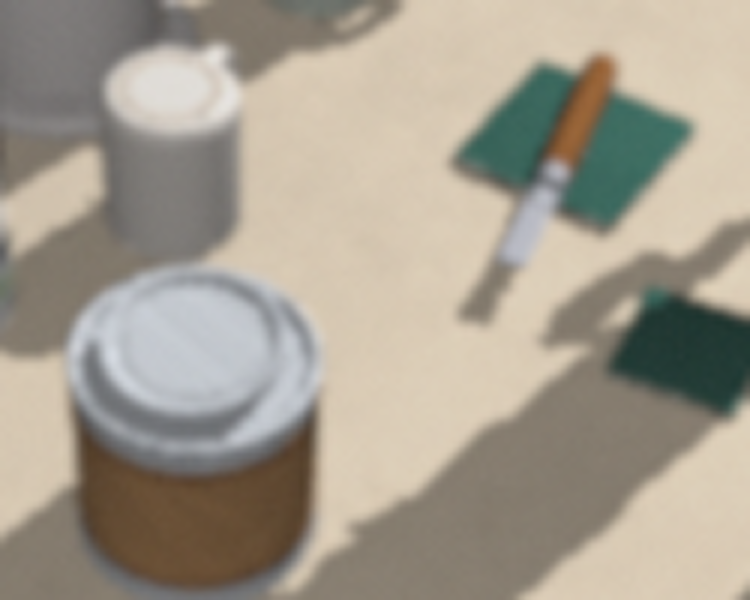

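View pics/e_t.png

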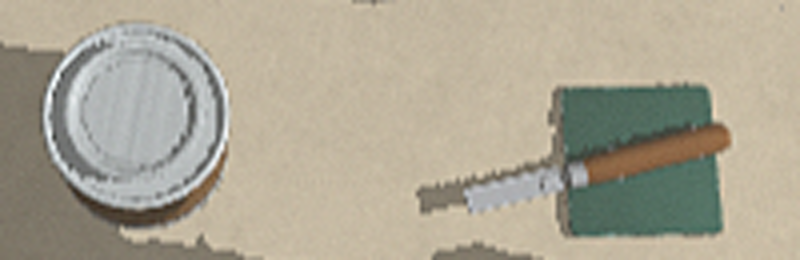

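```bash
python3 - <<'E'
import cv2,numpy as np
o=[]
L=['scene0','ret_s2','end_s'];T=['top0','ret_t2','end_t']
a=np.hstack([cv2.resize(cv2.imread(f'pics/{n}.png')[190:232,283:333],None,fx=5,fy=5,interpolation=cv2.INTER_CUBIC) for n in L])
b=np.hstack([cv2.resize(cv2.imread(f'pics/{n}.png')[185:242,278:328],None,fx=5,fy=5,interpolation=cv2.INTER_CUBIC) for n in T])
cv2.imwrite('pics/c3.png',np.vstack([a,b]))
E
```

```text
(no output)
```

View pics/c3.png

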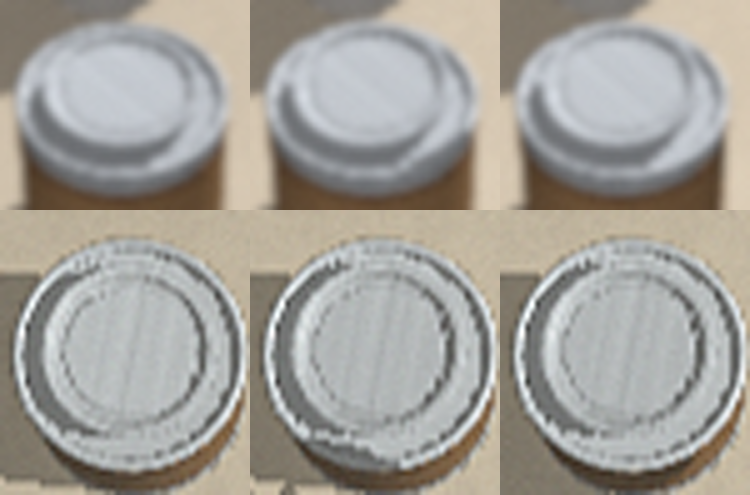

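```bash
python3 - <<'E'
from tri import *
fs=grab_frame('scene');ft=grab_frame('top')
def shift(a,b,box):
    a=cv2.imread(f'pics/{a}.png',0).astype(np.float32);b=cv2.imread(f'pics/{b}.png',0).astype(np.float32)
    x0,y0,x1,y1=box;W=np.eye(2,3,dtype=np.float32)
    cc,W=cv2.findTransformECC(a[y0:y1,x0:x1],b[y0-4:y1+4,x0-4:x1+4],np.float32([[1,0,4],[0,1,4]]),cv2.MOTION_TRANSLATION,(3,200,1e-6));return cc,W[:,2]-4
c=np.array([.5535,.1165,.114]);ps=proj(fs,c);pt=proj(ft,c);print(ps,pt)
bs=[int(ps[0]-18),int(ps[1]-11),int(ps[0]+18),int(ps[1]+9)];bt=[int(pt[0]-18),int(pt[1]-18),int(pt[0]+18),int(pt[1]+16)]
cs,ds=shift('scene0','end_s',bs);ct,dt=shift('top0','end_t',bt);print(cs,ds,ct,dt)
print('lid delta mm',(tri([fs,ft],[ps+ds,pt+dt])[0]-c)*1000)
# tin body (band)
print(shift('scene0','end_s',[290,218,325,245]))
E
```

```text
[306.58876183 207.22336656] [302.89124948 212.68935525]
0.9677035284807702 [-0.03825951 -0.13432598] 0.9452065151309667 [-0.27998447 -0.28496647]
lid delta mm [0.13760002 0.46954157 0.90480321]
(0.9922467779695747, array([-0.2190311 , -0.02144146], dtype=float32))
```

```bash
python3 - <<'E'
from tri import *
fs=grab_frame('scene');ft=grab_frame('top')
def shift(a,b,box):
    a=cv2.imread(f'pics/{a}.png',0).astype(np.float32);b=cv2.imread(f'pics/{b}.png',0).astype(np.float32)
    x0,y0,x1,y1=box
    cc,W=cv2.findTransformECC(a[y0:y1,x0:x1],b[y0-6:y1+6,x0-6:x1+6],np.float32([[1,0,6],[0,1,6]]),cv2.MOTION_TRANSLATION,(3,300,1e-6));return cc,W[:,2]-6
c=np.array([.5535,.1165,.114]);ps=proj(fs,c);pt=proj(ft,c)
for k,m in((14,9),(15,10),(13,8)):
  bs=[int(ps[0]-k),int(ps[1]-m),int(ps[0]+k),int(ps[1]+m)]
  for off in (-7,0,7):
    b=[bs[0]+off,bs[1],bs[2]+off,bs[3]]
    print(k,off,shift('scene0','end_s',b))
  bt=[int(pt[0]-k),int(pt[1]-k),int(pt[0]+k),int(pt[1]+k)];print(shift('top0','end_t',bt))
for n in('scene0','ret_s2','end_s'):
    im=cv2.imread(f'pics/{n}.png',0);print(n,im[200,290:332].tolist())
E
```

```text
14 -7 (0.9887390091840371, array([-0.04972219, -0.20014048], dtype=float32))
14 0 (0.9484241707307114, array([-0.03759432, -0.4123249 ], dtype=float32))
14 7 (0.9469180108318371, array([-0.5471487 , -0.45336246], dtype=float32))
(0.8947545573977603, array([-0.07864666, -0.19707727], dtype=float32))
15 -7 (0.9895347438851598, array([-0.09048033, -0.25301552], dtype=float32))
15 0 (0.9558555465848568, array([-0.1813693 , -0.33081245], dtype=float32))
15 7 (0.9447713632915251, array([-0.62223244, -0.5592246 ], dtype=float32))
(0.9129878924254752, array([-0.11878109, -0.21930122], dtype=float32))
13 -7 (0.9880017480455988, array([-0.05765629, -0.05160141], dtype=float32))
13 0 (0.9573674345161025, array([-0.04218864, -0.6613407 ], dtype=float32))
13 7 (0.9549518318963442, array([-0.42597532, -0.2563939 ], dtype=float32))
(0.8572369275345983, array([ 0.10422468, -0.24653625], dtype=float32))
scene0 [156, 175, 182, 180, 184, 192, 195, 190, 181, 180, 186, 191, 196, 198, 199, 202, 203, 202, 201, 199, 194, 187, 185, 178, 163, 149, 145, 149, 157, 157, 148, 141, 150, 169, 187, 195, 196, 196, 195, 194, 194, 194]
ret_s2 [159, 179, 183, 185, 193, 197, 191, 189, 192, 196, 195, 195, 198, 199, 199, 199, 201, 201, 202, 200, 199, 198, 196, 192, 187, 178, 160, 148, 147, 159, 171, 164, 161, 175, 192, 201, 201, 200, 200, 200, 200, 199]
end_s [160, 178, 185, 186, 193, 197, 192, 190, 193, 196, 195, 197, 199, 199, 199, 199, 201, 201, 202, 202, 200, 198, 195, 193, 188, 179, 161, 149, 148, 161, 171, 165, 161, 176, 193, 201, 202, 200, 201, 200, 200, 200]
```

```bash
python3 - <<'E'
from h import *
fs=grab_frame('scene')
c=np.array([.553,.1167,.114]);th=np.linspace(0,2*np.pi,2000)
def ell(rad,tilt,z=0):
    t=np.radians(tilt)
    # hinge at far side (y=+.037): rise = (.037-y)*tan t
    return np.array([proj(fs,c+[rad*np.cos(a),rad*np.sin(a),z+np.tan(t)*(.037-rad*np.sin(a))]) for a in th])
for t in(0,2,3,4,5):
    s=''
    for rad in(.041,):
        e=ell(rad,t)
        for row in(198,200,203):
            k=np.where(np.diff(np.sign(e[:,1]-row)))[0];s+=f' row{row}:{np.sort(e[k,0]).round(2)}'
    print(t,s,'top',e[:,1].min().round(2))
for row in(198,200,203):
  for n in('scene0','end_s'):
    im=cv2.imread(f'pics/{n}.png',0);print(row,n,im[row,305:330].tolist())
E
```

```text
0  row198:[297.88 315.91] row200:[294.72 318.98] row203:[292.01 321.55] top 196.01
2  row198:[297.05 317.24] row200:[294.31 319.78] row203:[291.88 321.92] top 195.36
3  row198:[296.68 317.79] row200:[294.11 320.13] row203:[291.81 322.08] top 195.03
4  row198:[296.37 318.33] row200:[293.95 320.46] row203:[291.75 322.22] top 194.7
5  row198:[296.05 318.8 ] row200:[293.79 320.74] row203:[291.69 322.34] top 194.37
198 scene0 [172, 169, 162, 160, 159, 157, 152, 153, 154, 153, 155, 155, 155, 154, 158, 169, 182, 192, 195, 194, 194, 194, 195, 196, 195]
198 end_s [193, 193, 192, 191, 190, 183, 174, 168, 157, 144, 138, 144, 158, 175, 190, 193, 195, 198, 201, 200, 200, 200, 201, 201, 200]
200 scene0 [202, 203, 202, 201, 199, 194, 187, 185, 178, 163, 149, 145, 149, 157, 157, 148, 141, 150, 169, 187, 195, 196, 196, 195, 194]
200 end_s [199, 201, 201, 202, 202, 200, 198, 195, 193, 188, 179, 161, 149, 148, 161, 171, 165, 161, 176, 193, 201, 202, 200, 201, 200]
203 scene0 [199, 200, 199, 201, 201, 202, 202, 201, 200, 198, 197, 195, 184, 162, 145, 157, 173, 163, 141, 136, 161, 188, 198, 197, 194]
203 end_s [198, 198, 199, 198, 199, 200, 201, 201, 199, 198, 198, 196, 190, 173, 150, 148, 165, 168, 149, 143, 167, 193, 205, 203, 201]
```

```bash
python3 -c "
from bench import r
print(r.hand_in())"
```

```text
the job is handed in; nothing more can be done
None
```

I opened the tin: the lever popped the near side of the lid, and both the lid and the lever are where they should be. I handed the job in at about 28 s, and `hand_in` gave no verdict.

**What I did:** I picked the lever up from its coaster and set the blade on the tin's outer rim with about 1.5 N. I slid the tip under the lid until it met the mouth at about 1 to 4 N. Then I levered the handle down until the blade had turned from about 5° tip-down to about 30° tip-up. After backing the blade out, I laid the lever back on its coaster and moved the arm clear.

**What the last checks showed:**
- **Lid:** it sits raised on the lever's side and still on the tin. Its edge has shifted about 0.5 to 2 pixels from the first picture, and that shift was still there after the lever was pulled out.
- **Lever:** it lies flat on the coaster, with the handle centre roughly 5 to 10 mm from the coaster's centre.
- **Tin:** it moved less than about 1 mm.
- **Forces:** apart from a brief −5.9 N reading just before I backed the blade out, wrist forces while working on the tin stayed under about 5 N. The load on the rim itself was not measured; I estimate it stayed below 25 N.
- **Shaker and spice jar:** nothing came near them, but network positions were 2 to 14 mm off between views. I relied on the pictures there.

**Checks that disagreed or were weak:**
- Camera triangulation put the blade tip several millimetres higher than the model with a 6° bend predicted. Contact with the rim matched the model, so I went by touch.
- Matching the two lid pictures gave only about 1 mm of rise at the lid's centre, close to the 0.7 mm required. The edge comparison was clearer.

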